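Hang the damp cupboard's lift-off door and shut it

TASK

Close up the damp cupboard so the clay animals in it do not dry out: take its door from the wooden rack, lower it fully home on both of the cupboard's hinge pins, swing it shut against its stop, and turn the wooden button across it to keep it shut. Leave the kiln shelf in the rack, and the timer, cup and glaze jar that stand round about, where they are.

Things in the scene. Friction and masses are not known exactly. Their poses are not given: they have to be found in the camera images.
- cupboard: Fixed wooden cupboard 204 x 252 x 204 mm high, doorway to its -x side (towards the robot), hinge at its -y side. Origin: centre of its underside, on the table. The shut door has its back on a stop batten at x = -106 mm, its front at x = -120, and spans y = -83 to 67, z = 38 to 188 mm. A jamb (y = 82 to 116 mm) beside the free edge stands out to x = -122 mm and carries the button.
- hinge_line (a point): Where the axis of the two upright pins is nominally (cupboard axes), at the lower pin's shoulder, 63 mm above the table. The pins are on one steel strap screwed on through slotted holes, out of true: the real axis lies up to 6 mm off in the cupboard's x and 8 mm in its y, and must be found by feel or by eye.
- pin_high_nominal (a point): The same nominal axis at the upper pin's shoulder, 148 mm above the table; both pins are off it by the same amount. Each pin: 12 mm diameter, 24 mm long, tip chamfered only 0.6 mm; the shoulder under it is a lug 19 mm wide and 12 mm thick that reaches back to the cupboard.
- door_center (a point): Centre of the loose door: wooden, 14 mm thick (x), 150 mm wide (y), 150 mm high (z), 0.28 to 0.46 kg; its top 40 mm is a flat rail to hold from above. -x is the front, -y the hinge edge, +y the free edge. Hung and shut, its axes are the cupboard's; opening makes its yaw larger. At first it stands upright (to 4 degrees), its axes those of the rack, in one of the rack's outer slots.
- knuckle_low (a point): Lower end of the door's lower knuckle, on its axis (door axes): an upright steel tube, bore 15 mm, outside 21.6 mm, 20 mm high, open at both ends; 87 mm from the door's centre towards -y, 7 mm towards -x, 50 mm below. Fully home, it rests on the lower shoulder. Hinge leaves 3 mm thick lie on the front within 33 mm of the hinge edge.
- knuckle_high (a point): The same point of the upper knuckle, 85 mm above the lower one on the same axis, of the same size; it goes over the upper pin at the same time.
- door_edge (a point): Middle of the door's free edge, 75 mm from the door's centre towards +y. On the front, 17 mm in from this edge and 3 mm lower, is a round knob 22 mm wide that stands out 21 mm.
- button_pivot (a point): Pivot of the wooden turn button on the jamb (cupboard axes), 165 mm above the table. The button is a bar 64 mm long, 18 mm wide, 8 mm thick (x = -131 to -123 mm of the cupboard, its screw head to -134), pivoted at its middle; it stays where it is left and turns with about 1.5 N at its end.
- button (a joint): Angle of the turn button: 0 with the bar upright, clear of the door (it starts within 0.35 of this); it grows as the upper end swings down towards the door (-y of the cupboard); at 1.57 the bar is level across the front of the shut door. Range -0.6 to 1.75.
- rack: Fixed wooden rack 236 mm (x) by 110 mm (y), origin under its centre. Three slots, 17 mm wide, run along its y at x = -70, 0 and 70 mm between pairs of 12 mm dowels (at y = -28 and 28 mm) that reach 86 mm above the table; things in them stand 24 mm above the table.
- kiln_shelf: Plain pale slab 12 x 140 x 95 mm high in the rack's other outer slot; not to be moved. Origin at the centre of its lower edge.
- timer: Round wind-up timer, 63 mm across, 43 mm high, standing on the table; not to be moved. Origin at its underside.
- cup: Small clay cup, 67 mm across, 61 mm high, standing on the table; not to be moved. Origin at its underside.
- jar: Glaze jar with a dark lid, 51 mm across, 60 mm high, standing on the table; not to be moved. Origin at its underside.

How it is judged:
By the outcome, as a careful person would: the job done as asked, in the order asked, and still so for the second after the job is handed in, with the robot touching nothing.
It also fails if it takes over 69 s, if anything falls off the work surface, if the arm or the gripper's body presses on something with over 40 N, if the wrist force passes 120 N, or if a joint passes its speed limit or range.

ROBOT

A 6-joint arm with a two-finger parallel gripper is mounted at the origin on a cart in front of the work surface, level with it; the furniture and walls round the work are solid. World frame = base frame: x ahead of the robot, y to its left, z up, the work surface at z = 0. Lengths are in m, angles in rad, forces in N, time in s.
With the tool pointing down it reaches from about 0.275 to 0.725 m from the base axis. Payload 5.6 kg.
Tool frame: the origin (TCP) lies between the finger pads; the fingertips stand 25 mm ahead of it and the grasp point (between the pads) lies 6 mm ahead of it (bot.tips_ahead is the distance from the TCP to the fingertips, in m); z points along the fingers, y is the direction in which the jaws open and shut (so a half turn about z gives the same grasp; the last joint's range is limited). The gripper opens to 85 mm and grips with 20 to 120 N. Pads are 22 mm wide; open, the fingers measure 114 mm over their backs; the gripper's body (76 mm by 85 mm) begins 54 mm behind the grasp point. The pads swing forward as they close: fully open they stand 13 mm farther back than shut.
Start: joints at [-0.961, 0.255, 0.108, 0, -1.424, -0.285], TCP at [0.176, -0.521, 0.256] pointing down, gripper open.
Joint ranges: [-2.95, 2.95], [-1.21, 1.97], [-1.09, 1.5], [-2.87, 1.71], [-2.94, -0.07], [-3.05, 3.05]. Speed limits (rad/s): [2.57, 2.57, 3.14, 3.14, 3.14, 3.14].

INTERFACE

Orientations are given as a unit quaternion [x, y, z, w].
In Python, from station import bot, cams, workorder gives the robot as it stands.
- The arm moves only by the tool servo_tool, never from a script. Its argument "increments" is a list of rows, each a list of 7 numbers: the finger opening in m, from 0 to 0.0854, then the shift along the tool's x, y, z in m, then the turn, a rotation vector about the tool's x, y, z in degrees. A call has 1 to 20 rows; each row is the pose to reach, as a shift and turn from the pose measured when the call began, along the tool's axes at that moment; what a row does not reach only later rows make up. A row lasts 1/8 s, in which the tool goes at most 62.5 mm and 10.7 degrees, less where a joint would pass 70% of its speed; a pose out of reach is approached as far as the arm can. A call with a gripper value outside its range is refused whole. The fingers move at their own pace and stop on an object; "force" is the grip in N (left out, the last holds). Time passes only in rows, so rows that repeat a pose let the fingers close. It gives the time, the measured TCP pose, the force and the opening at its end, in the units of the state.
- bot.observe(): the state, without advancing time (a new reading comes with each control period).
- cams.read_camera(name): name is "side" or "top"; returns a dict with "img" (400x640x3 uint8, red, green, blue), "mtx" (3x3 intrinsics, pixels), "dist_coeffs" ([k1, k2, p1, p2, k3] as OpenCV has them; the pictures are not rectified), "T" (4x4, takes a point from camera to world coordinates). Camera axes: x right, y up, looking along -z (the intrinsics and any distortion apply to the point x, -y, -z); pixel columns grow to the right and rows downward; lengths in m; the calibration is good to about 2 mm. A picture is of the moment at which its call begins. There is no depth.
- workorder.close_job(): hands the job in, once; it reports no verdict.
The state is a dict: "clock": time; "q": joint angles; "joint_vel": joint speeds; "joint_efforts": joint torques, N m; "tcp_pos": TCP position; "orientation": TCP orientation; "wrist_force": force on the tool from outside, world axes, zero at the start; "torque": the same for the moment, N m; "width": finger opening in m.
Only numpy, scipy, OpenCV 4.12 (cv2) and the standard library are available. Lean on these libraries where they do the work, as an engineer would, in place of code of your own. Each camera call takes 0.05 s, during which the arm holds its last target.

## Working session

There is one attempt and no reset: what is moved stays moved. The work goes in short steps, Python scripts to look and compute and a tool call to move; the robot and the scene stay as the last step left them, time stands still between calls to the robot, and variables do not carry over. Pictures are saved under pics/ and viewed, and the job is handed in when it is done.

Besides the shell and the picture viewer there is one more tool, called after "Request:" in YAML: its name, and indented under it one key for each argument. servo_tool: Moves the arm, as the interface text tells. Its arguments: {"type":"object","properties":{"increments":{"type":"array","items":{"type":"array","items":{"type":"number"}}},"force":{"type":"number"}},"required":["increments"]}

```bash
ls; mkdir -p pics; cat > h.py <<'E'
import numpy as np, cv2
from station import bot, cams, workorder
def snap(n,f=None):
    r=cams.read_camera(n)
    cv2.imwrite(f or f'pics/{n}.png',r['img'][:,:,::-1]); return r
def ray(r,uv):
    p=cv2.undistortPoints(np.array([[uv]],float),np.array(r['mtx']),np.array(r['dist_coeffs']))[0,0]
    T=np.array(r['T']); d=T[:3,:3]@np.array([p[0],-p[1],-1.]); return T[:3,3],d
def atz(r,uv,z):
    o,d=ray(r,uv); return o+d*(z-o[2])/d[2]
def aty(r,uv,y,ax=1):
    o,d=ray(r,uv); return o+d*(y-o[ax])/d[ax]
def proj(r,P):
    T=np.array(r['T']); c=(np.atleast_2d(P)-T[:3,3])@T[:3,:3]; c=c*[1,-1,-1]
    return cv2.projectPoints(c,np.zeros(3),np.zeros(3),np.array(r['mtx']),np.array(r['dist_coeffs']))[0][:,0]
E
python3 - <<'E'
from h import *
for n in ('top','side'):
    r=snap(n,f'pics/{n}0.png'); print(n,np.round(r['T'],3).tolist(),np.round(r['mtx'],1).tolist(),r['dist_coeffs'])
print(bot.observe())
E
```

```text
pics
top [[0.015, 0.991, -0.135, 0.369], [-1.0, 0.016, 0.008, -0.015], [0.01, 0.135, 0.991, 1.45], [0.0, 0.0, 0.0, 1.0]] [[450.4, 0.0, 319.9], [0.0, 450.4, 197.6], [0.0, 0.0, 1.0]] [-0.02115119  0.          0.          0.          0.        ]
side [[-0.868, 0.32, -0.379, 0.042], [-0.496, -0.551, 0.671, 0.836], [0.006, 0.771, 0.637, 0.934], [0.0, 0.0, 0.0, 1.0]] [[415.6, 0.0, 317.7], [0.0, 415.6, 198.2], [0.0, 0.0, 1.0]] [0.02434096 0.         0.         0.         0.        ]
{'clock': 0.1, 'q': array([-9.61367194e-01,  2.55688713e-01,  1.07144407e-01, -3.83144688e-04,
       -1.42384487e+00, -2.84588973e-01]), 'joint_vel': array([ 0.00152483, -0.00032882,  0.00314717,  0.00100125, -0.00122217,
        0.00124807]), 'joint_efforts': array([-3.78031909e-03, -3.87605953e+01,  2.38473487e+01,  5.37796542e+00,
       -3.81619626e-03,  3.25425809e-06]), 'tcp_pos': array([ 0.1754595 , -0.52086809,  0.2554958 ]), 'orientation': array([-1.61679022e-01,  9.86843059e-01,  8.00077773e-04, -1.73402596e-04]), 'wrist_force': array([ 0.0539645 , -0.97067964, -1.47746663]), 'torque': array([0.07553971, 0.03542359, 0.03877052]), 'width': 0.08528881853530619}
```

View pics/top0.png

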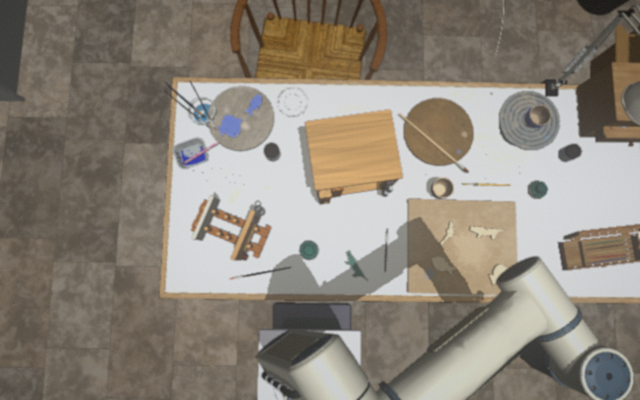

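View pics/side0.png

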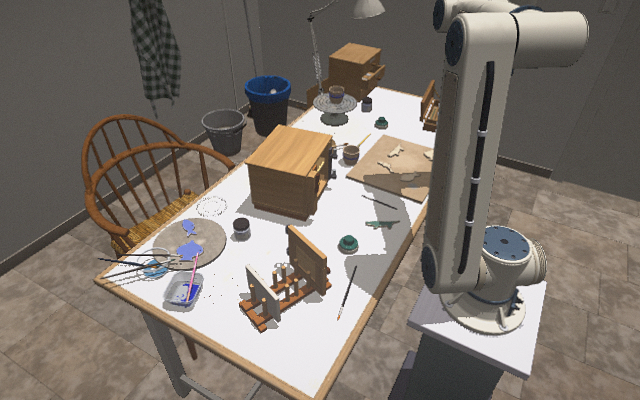

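```bash
python3 - <<'E'
from h import *
t=cv2.imread('pics/top0.png'); s=cv2.imread('pics/side0.png')
def crop(i,x0,y0,x1,y1,k,f): cv2.imwrite(f,cv2.resize(i[y0:y1,x0:x1],None,fx=k,fy=k,interpolation=cv2.INTER_CUBIC))
crop(t,180,180,280,275,6,'pics/a.png'); crop(t,295,100,415,210,6,'pics/b.png')
crop(s,230,215,340,335,5,'pics/c.png'); crop(s,240,120,370,225,6,'pics/d.png')
E
```

```text
(no output)
```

View pics/a.png

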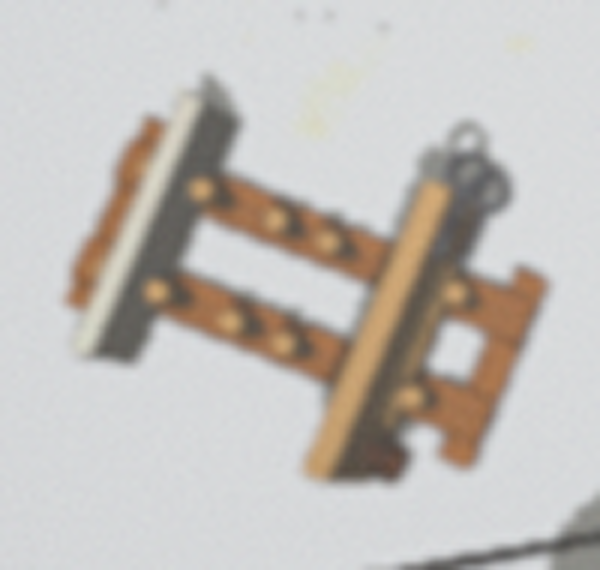

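View pics/b.png

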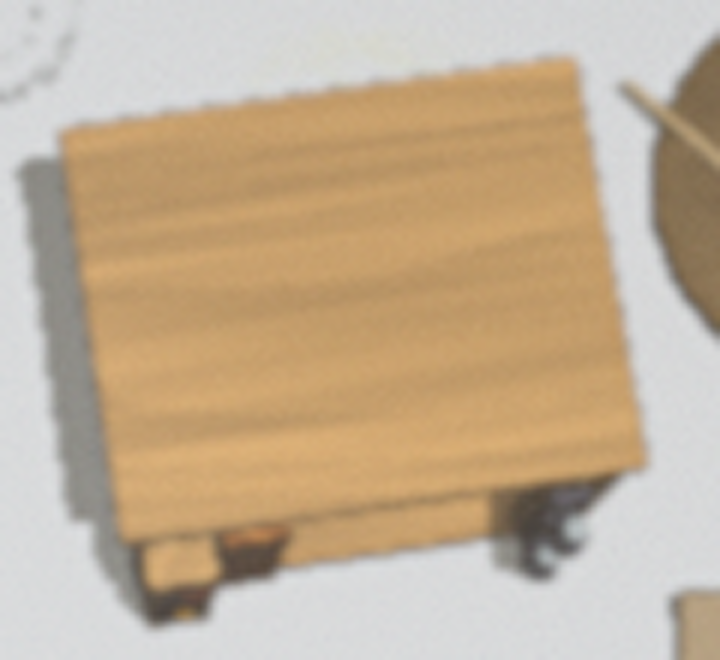

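View pics/c.png

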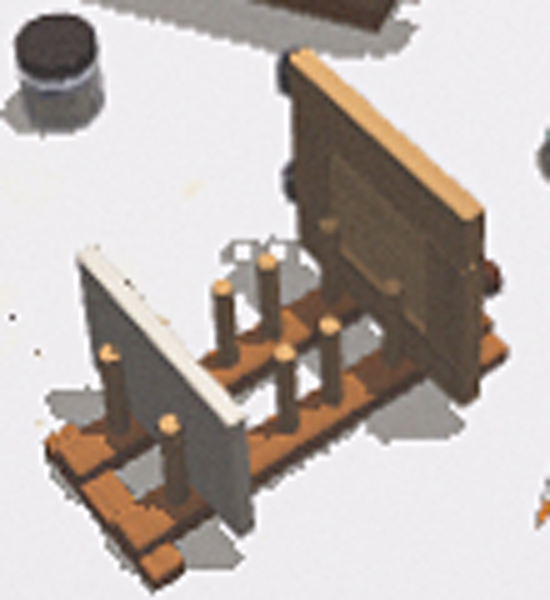

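View pics/d.png

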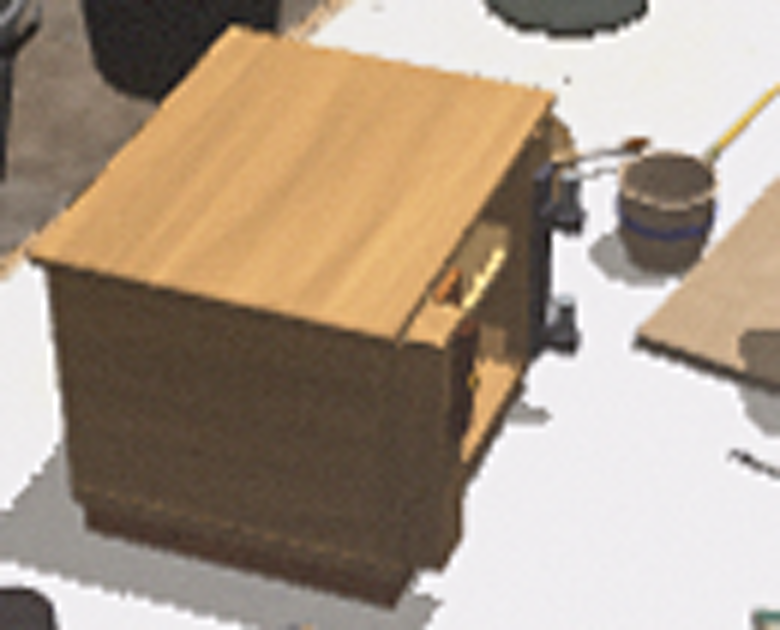

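```bash
cat > m1.py <<'E'
from h import *
from itertools import product
r=cams.read_camera('top'); s=cams.read_camera('side')
t=r['img']
c=np.array([(62,130),(578,58),(645,465),(122,542)])/6+[295,100]-0.4
P=np.array([atz(r,u,.204) for u in c]); print(P.round(4))
e=[np.linalg.norm(P[i]-P[(i+1)%4]) for i in range(4)]; print('edges',np.round(e,4))
fr=P[3]-P[2]; bk=P[0]-P[1]; l=P[0]-P[3]; rt=P[1]-P[2]
print('yaw', [np.degrees(np.arctan2(v[1],v[0])) for v in (fr,bk)], [np.degrees(np.arctan2(v[1],v[0])) for v in(l,rt)], P.mean(0))
cs=np.array([(232,28),(552,97),(402,340),(32,258)])/6+[240,120]-.4
Q=np.array([atz(s,u,.204) for u in cs]); print('side',Q.round(4))
d=np.array([(435,185),(318,470)])/6+[180,180]-.4
D=np.array([atz(r,u,.174) for u in d]); print('door top mid ends',D.round(4),np.linalg.norm(D[0]-D[1]),D.mean(0))
ds=np.array([(300,53),(478,212)])/5+[230,215]-.4
D2=np.array([atz(s,u,.174) for u in ds]); print('door side',D2.round(4),np.linalg.norm(D2[0]-D2[1]),D2.mean(0))
for z in (.174,.024): print('nadir',proj(r,[[.369,-.015,z]]))
E
python3 m1.py
```

```text
[[ 0.758   0.0212  0.204 ]
 [ 0.7983 -0.2254  0.204 ]
 [ 0.6006 -0.2556  0.204 ]
 [ 0.5599 -0.0107  0.204 ]]
edges [0.2499 0.2    0.2482 0.2006]
yaw [np.float64(99.42699220979421), np.float64(99.28921847035356)] [np.float64(9.141167825389381), np.float64(8.665312210611843)] [ 0.6792056  -0.11763017  0.204     ]
side [[ 0.7981 -0.218   0.204 ]
 [ 0.5999 -0.2444  0.204 ]
 [ 0.5551 -0.0056  0.204 ]
 [ 0.7547  0.0293  0.204 ]]
door top mid ends [[0.5026 0.1672 0.174 ]
 [0.3677 0.2172 0.174 ]] 0.14381218260292214 [0.43515068 0.19218116 0.174     ]
door side [[0.5031 0.1699 0.174 ]
 [0.3662 0.2217 0.174 ]] 0.14633432137277802 [0.43462893 0.19578757 0.174     ]
nadir [[315.35134959 258.78247863]]
nadir [[315.34229611 258.79155008]]
```

```bash
python3 - <<'E'
from h import *
acc={}
for n in('top','side'):
    acc[n]=np.mean([cams.read_camera(n)['img'].astype(float) for _ in range(6)],0)
    np.save(n+'_avg.npy',acc[n])
def crop(i,x0,y0,x1,y1,k,f): cv2.imwrite(f,cv2.resize(np.clip(i[y0:y1,x0:x1,::-1],0,255).astype(np.uint8),None,fx=k,fy=k,interpolation=cv2.INTER_CUBIC))
crop(acc['top'],372,175,412,205,16,'pics/e.png')
crop(acc['side'],322,140,347,190,12,'pics/f.png')
r=cams.read_camera('top')
for u in ((385.8,192.8),(390.3,188.7)): print(atz(r,u,.172),atz(r,u,.087))
H=np.array([.5755,-.2293]); 
for n in('top','side'):
    q=cams.read_camera(n); print(n,proj(q,[[*H,.172],[*H,.148],[*H,.087],[*H,.063]]).round(1))
E
```

```text
[ 0.55988623 -0.21432101  0.172     ] [ 0.57259946 -0.22759489  0.087     ]
[ 0.57202883 -0.22735839  0.172     ] [ 0.58554974 -0.24149947  0.087     ]
top [[391.  187.5]
 [389.6 188.8]
 [386.4 191.9]
 [385.1 193. ]]
side [[335.6 147.9]
 [335.4 153.9]
 [334.8 168.5]
 [334.6 174. ]]
```

View pics/e.png

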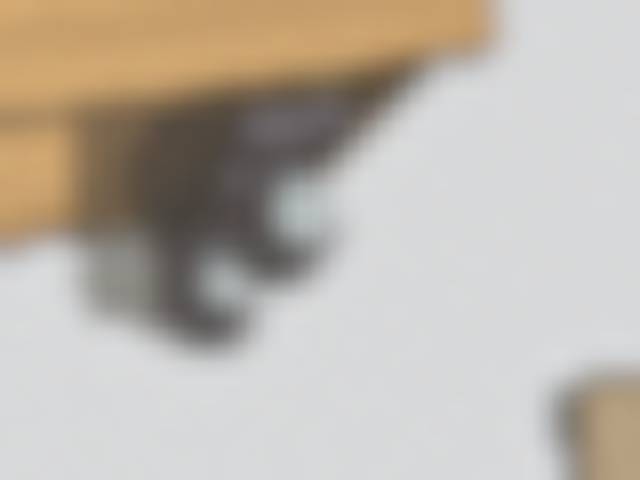

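View pics/f.png

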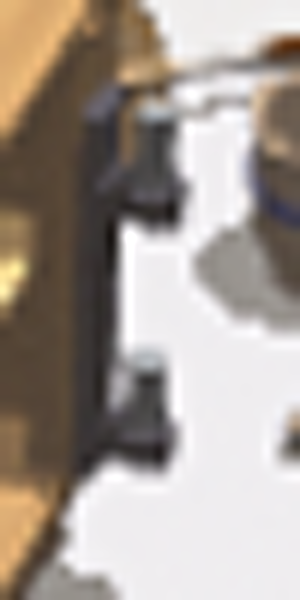

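```bash
python3 - <<'E'
from h import *
r=cams.read_camera('top'); s=cams.read_camera('side')
print(atz(r,(390.3,187.55),.172),atz(r,(385.4,192.3),.087))
print(atz(s,(334.4,148.9),.172),atz(s,(334.0,169.3),.087))
# known objects check: dowel tops etc. fine. Door knuckles at rack, top view crop a
for n,u in (('hi',(467,138)),('lo',(490,185))):
    print(n,atz(r,np.array(u)/6+[180,180]-.4,.024+.0751+.035+.02 if n=='hi' else .069))
t=np.load('top_avg.npy'); 
cv2.imwrite('pics/g.png',cv2.resize(np.clip(t[195:265,225:275,::-1],0,255).astype(np.uint8),None,fx=8,fy=8,interpolation=cv2.INTER_CUBIC))
E
```

```text
[ 0.57537964 -0.2273792   0.172     ] [ 0.57412831 -0.22637341  0.087     ]
[ 0.57615212 -0.22187873  0.172     ] [ 0.57562418 -0.22363644  0.087     ]
hi [0.52770656 0.1553744  0.1541    ]
lo [0.51403933 0.15393427 0.069     ]
```

View pics/g.png

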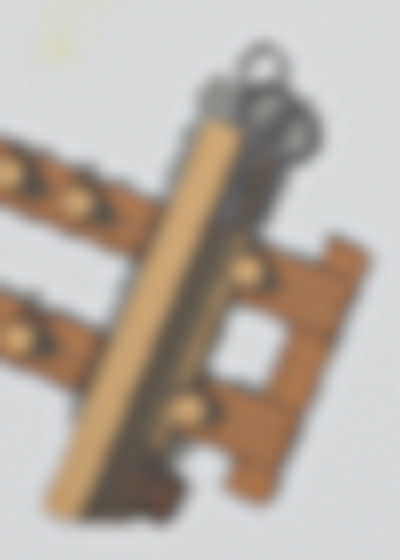

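```bash
cat >> h.py <<'E'
from scipy.spatial.transform import Rotation as R
def state(): 
    o=bot.observe(); Rm=R.from_quat(o['orientation']); y=Rm.as_matrix()[:,1]
    print('t',round(o['clock'],2),'p',o['tcp_pos'].round(4),'yawY',round(np.degrees(np.arctan2(y[1],y[0]))%360,2),'tilt',Rm.as_matrix()[:2,2].round(4),'F',o['wrist_force'].round(1),'T',o['torque'].round(2),'w',round(o['width'],4),'q',o['q'].round(2)); return o
def inc(o,p,yawY,hint=0):
    """increment to tool-down pose, jaw axis y at yawY deg"""
    R0=R.from_quat(o['orientation']); a=np.radians(yawY)
    y=np.array([np.cos(a),np.sin(a),0]); z=np.array([0,0,-1.]); x=np.cross(y,z)
    Rt=R.from_matrix(np.c_[x,y,z])
    d=R0.inv().apply(np.array(p)-o['tcp_pos']); w=(R0.inv()*Rt).as_rotvec(degrees=True)
    print('INC mm',(d*1000).round(1),'deg',w.round(2)); return d,w
E
python3 - <<'E'
from h import *
o=state(); inc(o,[.435,.194,.27],249.5)
E
```

```text
t 1.05 p [ 0.1755 -0.5212  0.2563] yawY 108.61 tilt [ 0. -0.] F [-0.3  0.1  0.8] T [-0.04 -0.01  0.03] w 0.0857 q [-0.96  0.26  0.11  0.   -1.42 -0.28]
INC mm [-474.1  595.   -13.7] deg [  -0.     -0.   -140.89]
```

Request:
servo_tool:
  increments:
    - [0.085,-0.04,0.05,-0.014,0,0,-10]
    - [0.085,-0.08,0.1,-0.014,0,0,-20]
    - [0.085,-0.118,0.148,-0.014,0,0,-30]
    - [0.085,-0.155,0.195,-0.014,0,0,-40]
    - [0.085,-0.19,0.24,-0.014,0,0,-50]
    - [0.085,-0.225,0.285,-0.014,0,0,-60]
    - [0.085,-0.26,0.325,-0.014,0,0,-70]
    - [0.085,-0.29,0.365,-0.014,0,0,-80]
    - [0.085,-0.325,0.405,-0.014,0,0,-90]
    - [0.085,-0.355,0.445,-0.014,0,0,-100]
    - [0.085,-0.385,0.485,-0.014,0,0,-110]
    - [0.085,-0.415,0.52,-0.014,0,0,-120]
    - [0.085,-0.445,0.56,-0.014,0,0,-130]
    - [0.085,-0.474,0.595,-0.014,0,0,-140.9]
    - [0.085,-0.474,0.595,-0.014,0,0,-140.9]
    - [0.085,-0.474,0.595,-0.014,0,0,-140.9]
  force: 60

```text
clock: 3.05
tcp_pos: [0.4347, 0.1937, 0.2702]
orientation: [0.984, -0.178, -0.0, 0.0]
wrist_force: [-0.6, -1.5, -0.1]
width: 0.0851
```

```bash
python3 - <<'E'
from h import *
o=state(); inc(o,[.435,.194,.161],249.5)
s=snap('side','pics/s1.png')
i=cv2.imread('pics/s1.png')[120:340,180:400]; cv2.imwrite('pics/s1.png',cv2.resize(i,None,fx=2.7,fy=2.7))
E
```

```text
t 3.05 p [0.4347 0.1937 0.2702] yawY 249.46 tilt [-0.0003 -0.0004] F [-0.6 -1.5 -0.1] T [-0.07  0.05 -0.05] w 0.0851 q [ 0.75  0.1  -0.04  0.   -1.42  0.46]
INC mm [  0.2  -0.4 109.2] deg [ 0.03  0.01 -0.04]
```

View pics/s1.png

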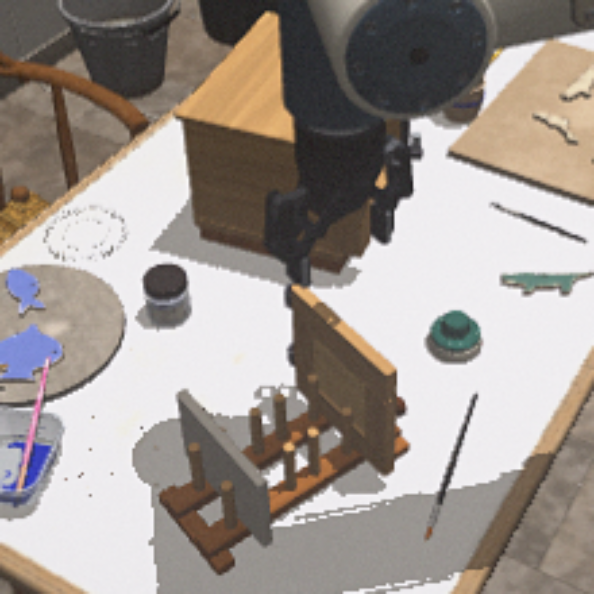

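Request:
servo_tool:
  increments:
    - [0.085,0,0,0.04,0,0,0]
    - [0.085,0,0,0.07,0,0,0]
    - [0.085,0,0,0.09,0,0,0]
    - [0.085,0,0,0.1,0,0,0]
    - [0.085,0,0,0.109,0,0,0]
    - [0.085,0,0,0.109,0,0,0]
    - [0.03,0,0,0.109,0,0,0]
    - [0.03,0,0,0.109,0,0,0]
    - [0.03,0,0,0.109,0,0,0]

```text
clock: 4.22
tcp_pos: [0.4348, 0.1935, 0.1617]
orientation: [0.984, -0.178, 0.0, -0.0]
wrist_force: [0.1, -0.5, 0.2]
width: 0.032
```

```bash
python3 - <<'E'
from h import *
o=state()
s=snap('side','pics/s2.png')
i=cv2.imread('pics/s2.png')[180:340,220:360]; cv2.imwrite('pics/s2.png',cv2.resize(i,None,fx=3.7,fy=3.7))
E
```

```text
t 4.22 p [0.4348 0.1935 0.1617] yawY 249.44 tilt [0.0006 0.0004] F [ 0.1 -0.5  0.2] T [ 0.02  0.02 -0.  ] w 0.032 q [ 0.75  0.16 -0.26  0.   -1.15  0.46]
```

View pics/s2.png

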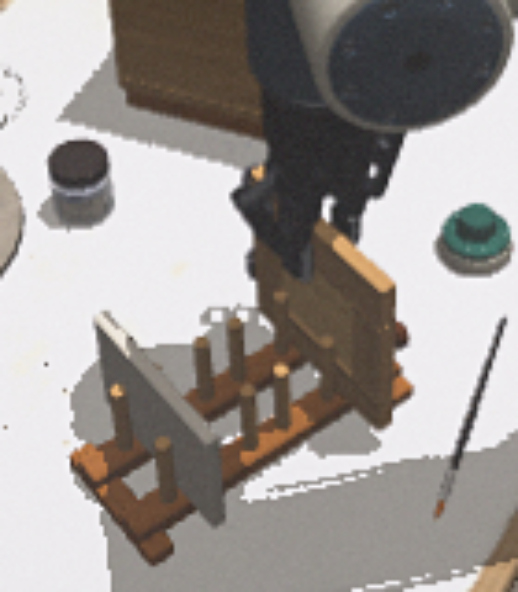

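Request:
servo_tool:
  increments:
    - [0.005,0,0,0,0,0,0]
    - [0.005,0,0,0,0,0,0]
    - [0.005,0,0,0,0,0,0]
    - [0.005,0,0,0,0,0,0]
    - [0.005,0,0,0,0,0,0]
  force: 90

```text
clock: 4.9
tcp_pos: [0.435, 0.1936, 0.1619]
orientation: [0.984, -0.178, 0.0, -0.0]
wrist_force: [-0.8, 0.7, 3.5]
width: 0.0129
```

```bash
python3 - <<'E'
from h import *
o=state()
E
```

```text
t 4.9 p [0.435  0.1936 0.1619] yawY 249.44 tilt [0.001  0.0005] F [-0.8  0.7  3.5] T [0.13 0.01 0.04] w 0.0129 q [ 0.75  0.16 -0.26  0.   -1.15  0.46]
```

Request:
servo_tool:
  increments:
    - [0.005,0,0,-0.015,0,0,0]
    - [0.005,0,0,-0.035,0,0,0]
    - [0.005,0,0,-0.06,0,0,0]
    - [0.005,0,0,-0.085,0,0,0]
    - [0.005,0,0,-0.1,0,0,0]
    - [0.005,0,0,-0.1,0,0,0]
    - [0.005,0,0,-0.1,0,0,0]

```text
clock: 5.78
tcp_pos: [0.4342, 0.1933, 0.2604]
orientation: [0.984, -0.178, -0.001, 0.0]
wrist_force: [0.1, 0.1, -3.3]
width: 0.013
```

```bash
python3 - <<'E'
from h import *
o=state()
for n in('top','side'):
  r=snap(n,'pics/%s3.png'%n)
  if n=='top':
    i=cv2.imread('pics/top3.png')[170:270,200:330]; cv2.imwrite('pics/top3.png',cv2.resize(i,None,fx=5,fy=5))
  else:
    i=cv2.imread('pics/side3.png')[130:330,230:370]; cv2.imwrite('pics/side3.png',cv2.resize(i,None,fx=3,fy=3))
E
```

```text
t 5.78 p [0.4342 0.1933 0.2604] yawY 249.44 tilt [-0.0014 -0.0006] F [ 0.1  0.1 -3.3] T [ 0.05  0.03 -0.  ] w 0.013 q [ 0.75  0.11 -0.07 -0.   -1.4   0.46]
```

View pics/top3.png

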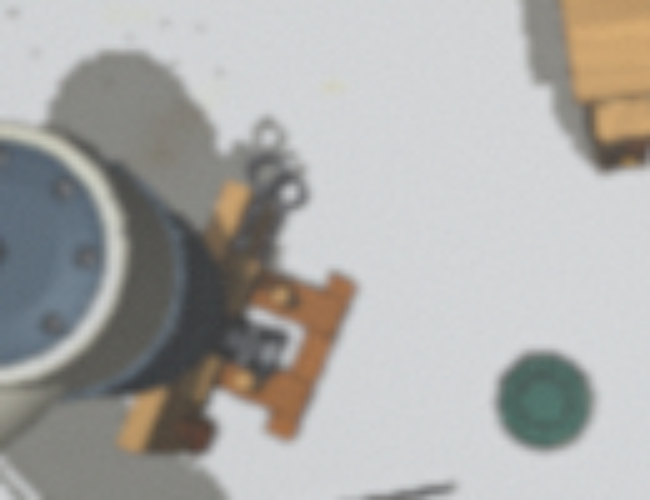

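View pics/side3.png

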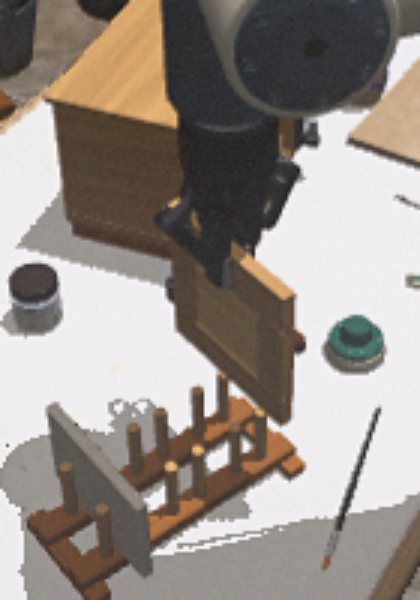

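```bash
python3 - <<'E'
from h import *
r=cams.read_camera('top')
T=np.array([.4342,.1933])
for n,u,z in (('hi',(268,135),.2525),('lo',(290,190),.1675)):
    p=atz(r,np.array(u)/5+[200,170]-.4,z)[:2]-T; print(n,p, p@[-.9363,.3512],p@[.3512,.9363])
s=cams.read_camera('side')
# door top edge corners side view: (175,?)..., free top corner
for u in ((296,296),(236,250)): 
    p=atz(s,np.array(u)/3+[230,130]-.4,.2725)[:2]-T; print(p, p@[-.9363,.3512],p@[.3512,.9363])
u=(125,450); p=atz(r,np.array(u)/5+[200,170]-.4,.2725)[:2]-T; print('free',p,p@[-.9363,.3512],p@[.3512,.9363])
u=(237,185); p=atz(r,np.array(u)/5+[200,170]-.4,.2725)[:2]-T; print('hinge',p,p@[-.9363,.3512],p@[.3512,.9363])
E
```

```text
hi [ 0.09745498 -0.03895603] -0.10492845505942139 -0.002248346015996794
lo [ 0.07745507 -0.04064671] -0.08679630633542139 -0.010855289171420606
[-0.07332441  0.0269584 ] 0.0781214355050665 -0.0005103802684690285
[-0.00643866  0.00442625] 0.00758301565978901 0.0018830456761433619
free [-0.07099843  0.02650755] 0.07578528487267883 -0.00011562699761521249
hinge [ 0.06794319 -0.02642162] -0.07289447792956003 -0.0008769164018897353
```

```bash
python3 - <<'E'
from h import *
r=cams.read_camera('top')
K=np.array([.5132,.1562])
for z in (.2525,.2325,.1675,.1475): print(z,(proj(r,[[*K,z]])[0]+.4-[200,170])*5)
im=np.mean([cams.read_camera('top')['img'].astype(float) for _ in range(5)],0)
cv2.imwrite('pics/k.png',cv2.resize(np.clip(im[185:225,235:275,::-1],0,255).astype(np.uint8),None,fx=14,fy=14,interpolation=cv2.INTER_CUBIC))
print((proj(r,[[*K,z] for z in (.2525,.2325,.1675,.1475)])+.46-[235,185])*14)
E
```

```text
0.2525 [263.32525997 169.09911846]
0.2325 [268.41941922 173.58650739]
0.1675 [283.89505063 187.21804777]
0.1475 [288.35073226 191.14257043]
[[248.15072793 264.31753168]
 [262.4143738  276.88222069]
 [305.74614177 315.05053376]
 [318.22205033 326.03919719]]
```

View pics/k.png

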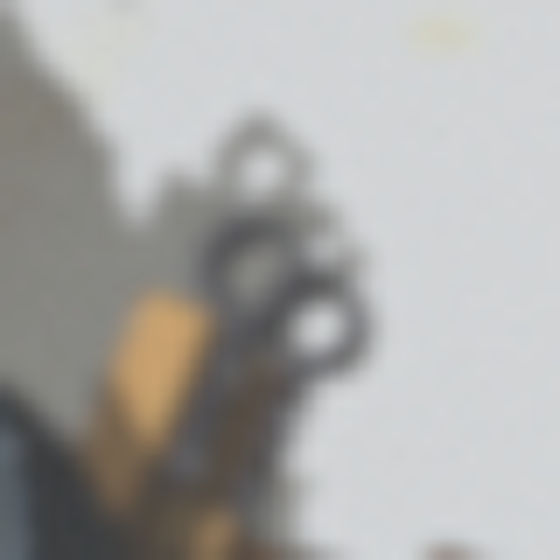

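Request:
servo_tool:
  increments:
    - [0.005,0.004,0.02,0,0,0,0]
    - [0.005,0.01,0.06,0,0,0,0]
    - [0.005,0.02,0.105,0,0,0,0]
    - [0.005,0.028,0.15,0,0,0,0]
    - [0.005,0.036,0.193,0,0,0,0]
    - [0.005,0.05,0.235,0,0,0,0]
    - [0.005,0.064,0.275,0,0,0,0]
    - [0.005,0.08,0.315,0,0,0,0]
    - [0.005,0.092,0.343,0,0,0,0]
    - [0.005,0.12,0.34,0.015,0,0,0]
    - [0.005,0.14,0.337,0.035,0,0,0]
    - [0.005,0.152,0.3365,0.045,0,0,0]
    - [0.005,0.152,0.3365,0.045,0,0,0]
    - [0.005,0.152,0.3365,0.045,0,0,0]

```text
clock: 8.02
tcp_pos: [0.4588, -0.175, 0.2175]
orientation: [0.984, -0.178, 0.001, -0.0]
wrist_force: [-1.4, 0.4, -3.0]
width: 0.0132
```

```bash
cat > look.py <<'E'
from h import *
import sys
tag=sys.argv[1]
o=state()
Y=R.from_quat(o['orientation']).as_matrix()
kx,ky=Y[:,0],Y[:,1]   # tool x->hinge, tool y-> front
K=o['tcp_pos']+.087*kx+.007*ky; K[2]=o['tcp_pos'][2]-.1129
print('knuckle_low pred',K.round(4))
for n,box,k in(('top',(365,170,415,210),12),('side',(300,125,360,195),8)):
    im=np.mean([cams.read_camera(n)['img'].astype(float) for _ in range(3)],0); r=cams.read_camera(n)
    x0,y0,x1,y1=box
    cv2.imwrite(f'pics/{n}_{tag}.png',cv2.resize(np.clip(im[y0:y1,x0:x1,::-1],0,255).astype(np.uint8),None,fx=k,fy=k,interpolation=cv2.INTER_CUBIC))
    q=proj(r,[K+[0,0,z] for z in (.105,.085,.02,0)]); print(n,((q+.5-[x0,y0])*k).round(0).tolist())
E
python3 look.py c
```

```text
t 8.03 p [ 0.4588 -0.175   0.2175] yawY 249.46 tilt [0.0019 0.0001] F [-1.4  0.4 -3. ] T [ 0.02  0.02 -0.01] w 0.0132 q [-0.04  0.15 -0.12 -0.   -1.3   1.26]
knuckle_low pred [ 0.5378 -0.2121  0.1046]
top [[272.0, 350.0], [258.0, 361.0], [217.0, 395.0], [206.0, 405.0]]
side [[354.0, 154.0], [352.0, 196.0], [345.0, 326.0], [343.0, 364.0]]
```

View pics/top_c.png

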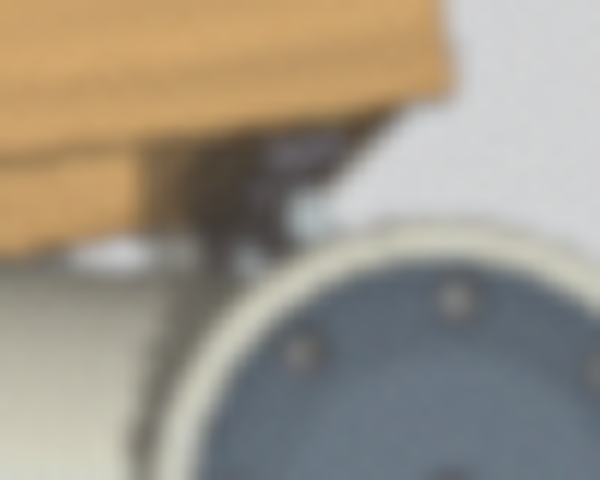

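View pics/side_c.png

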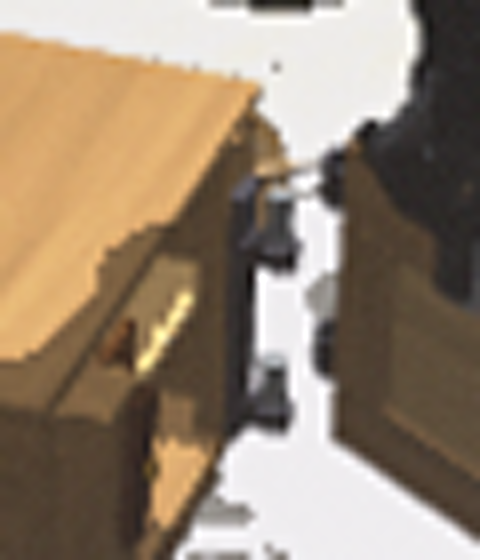

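Request:
servo_tool:
  increments:
    - [0.005,0.012,0,0.002,0,0,0]
    - [0.005,0.025,-0.001,0.004,0,0,0]
    - [0.005,0.035,-0.0015,0.006,0,0,0]
    - [0.005,0.04,-0.0017,0.008,0,0,0]
    - [0.005,0.04,-0.0017,0.008,0,0,0]
    - [0.005,0.04,-0.0017,0.008,0,0,0]

```text
clock: 9.18
tcp_pos: [0.497, -0.1873, 0.2091]
orientation: [0.984, -0.178, 0.001, -0.0]
wrist_force: [-0.3, 0.9, -3.5]
width: 0.013
```

```bash
python3 look.py d
```

```text
t 9.18 p [ 0.497  -0.1873  0.2091] yawY 249.46 tilt [0.0016 0.0004] F [-0.3  0.9 -3.5] T [-0.01  0.07  0.02] w 0.013 q [-0.07  0.24 -0.04 -0.   -1.3   1.28]
knuckle_low pred [ 0.576  -0.2243  0.0962]
top [[317.0, 194.0], [303.0, 208.0], [261.0, 249.0], [248.0, 261.0]]
side [[284.0, 133.0], [283.0, 174.0], [278.0, 302.0], [277.0, 340.0]]
```

View pics/side_d.png

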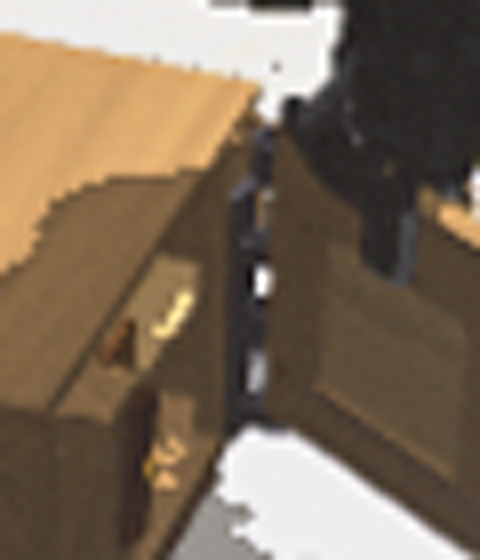

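View pics/top_d.png

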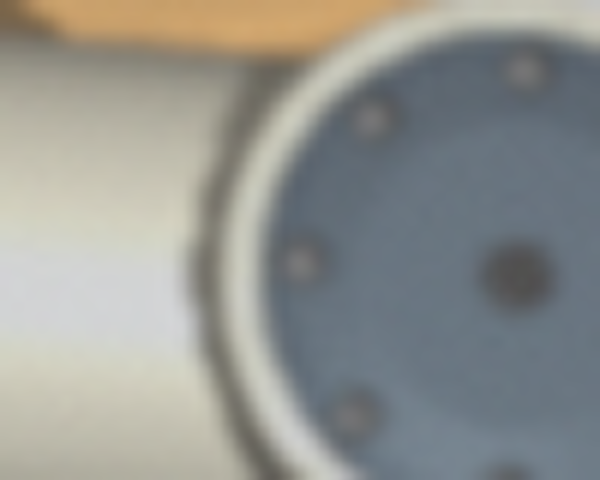

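Request:
servo_tool:
  increments:
    - [0.005,0.0006,-0.0006,0.003,0,0,0]
    - [0.005,0.0006,-0.0006,0.006,0,0,0]
    - [0.005,0.0006,-0.0006,0.008,0,0,0]
    - [0.005,0.0006,-0.0006,0.0095,0,0,0]
    - [0.005,0.0006,-0.0006,0.011,0,0,0]
    - [0.005,0.0006,-0.0006,0.0125,0,0,0]
    - [0.005,0.0006,-0.0006,0.0125,0,0,0]

```text
clock: 10.45
tcp_pos: [0.4972, -0.187, 0.1992]
orientation: [0.984, -0.178, 0.001, 0.0]
wrist_force: [-10.2, 4.9, 12.9]
width: 0.013
```

```bash
cat > st.py <<'E'
from h import *
o=state(); Y=R.from_quat(o['orientation']).as_matrix()
K=o['tcp_pos']+.087*Y[:,0]+.007*Y[:,1]; K[2]=o['tcp_pos'][2]-.1129
print('K',K.round(4),'tool F',(Y.T@o['wrist_force']).round(1),'T',(Y.T@o['torque']).round(2))
E
python3 st.py
```

```text
t 10.45 p [ 0.4972 -0.187   0.1992] yawY 249.5 tilt [ 0.0024 -0.0007] F [-10.2   4.9  12.9] T [ 1.21  3.36 -0.05] w 0.013 q [-0.06  0.24 -0.06  0.   -1.27  1.28]
K [ 0.5762 -0.2241  0.0863] tool F [-11.2  -1.  -13. ] T [-0.05 -3.57  0.05]
```

Request:
servo_tool:
  increments:
    - [0.005,-0.0008,0,0.0015,0,0,0]
    - [0.005,-0.0015,0,0.002,0,0,0]
    - [0.005,-0.0015,0,0.0025,0,0,0]

```text
clock: 10.82
tcp_pos: [0.4966, -0.1869, 0.1987]
orientation: [0.984, -0.178, 0.003, 0.001]
wrist_force: [-6.5, 3.0, 10.8]
width: 0.0129
```

```bash
python3 st.py
```

```text
t 10.82 p [ 0.4966 -0.1869  0.1987] yawY 249.54 tilt [ 0.0057 -0.0022] F [-6.5  3.  10.8] T [0.7  1.74 0.01] w 0.0129 q [-0.06  0.24 -0.06  0.   -1.26  1.28]
K [ 0.5757 -0.2239  0.0858] tool F [ -7.1  -0.5 -10.8] T [ 0.04 -1.88 -0.01]
```

Request:
servo_tool:
  increments:
    - [0.005,-0.001,0,0.0015,0,0,0]
    - [0.005,-0.002,0,0.002,0,0,0]
    - [0.005,-0.002,0,0.003,0,0,0]

```text
clock: 11.2
tcp_pos: [0.496, -0.1868, 0.1981]
orientation: [0.984, -0.177, 0.005, 0.001]
wrist_force: [-7.1, 3.3, 13.1]
width: 0.0131
```

```bash
python3 st.py
```

```text
t 11.2 p [ 0.496  -0.1868  0.1981] yawY 249.59 tilt [ 0.01   -0.0041] F [-7.1  3.3 13.1] T [0.72 1.71 0.05] w 0.0131 q [-0.06  0.23 -0.07  0.   -1.26  1.28]
K [ 0.575  -0.2237  0.0852] tool F [ -7.7  -0.6 -13.2] T [ 0.08 -1.85 -0.05]
```

Request:
servo_tool:
  increments:
    - [0.005,0.0005,0.001,-0.003,0,-0.6,0]
    - [0.005,0.0005,0.001,-0.004,0,-0.6,0]
    - [0.005,0.0005,0.001,-0.004,0,-0.6,0]

```text
clock: 11.58
tcp_pos: [0.496, -0.1877, 0.2014]
orientation: [0.984, -0.177, -0.0, 0.0]
wrist_force: [0.3, -0.1, -2.9]
width: 0.0131
```

```bash
python3 st.py; python3 look.py e
```

```text
t 11.57 p [ 0.496  -0.1877  0.2014] yawY 249.58 tilt [-0.0007  0.0001] F [ 0.3 -0.1 -2.9] T [0.02 0.04 0.04] w 0.0131 q [-0.07  0.24 -0.05 -0.   -1.28  1.28]
K [ 0.5751 -0.2246  0.0885] tool F [ 0.3 -0.   2.9] T [ 0.01 -0.05 -0.04]
t 11.57 p [ 0.496  -0.1877  0.2014] yawY 249.58 tilt [-0.0007  0.0001] F [ 0.3 -0.1 -2.9] T [0.02 0.04 0.04] w 0.0131 q [-0.07  0.24 -0.05 -0.   -1.28  1.28]
knuckle_low pred [ 0.5751 -0.2246  0.0885]
top [[313.0, 203.0], [299.0, 217.0], [257.0, 257.0], [245.0, 269.0]]
side [[286.0, 149.0], [285.0, 190.0], [280.0, 317.0], [278.0, 355.0]]
```

View pics/side_e.png

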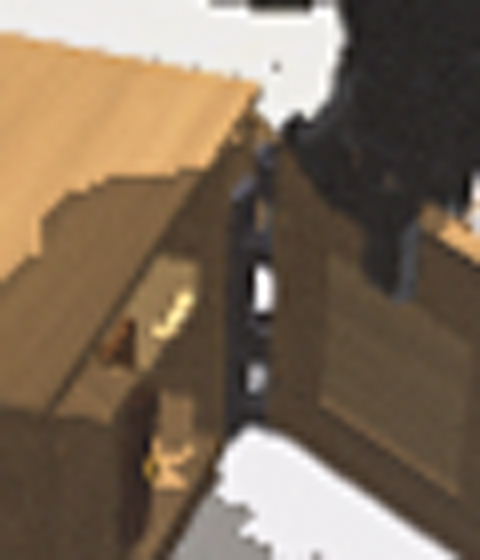

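Request:
servo_tool:
  increments:
    - [0.005,0.0005,0,0.003,0,0,0]
    - [0.005,0.0005,0.0005,0.0045,0,0,0]
    - [0.005,0.0005,0.0013,0.0045,0,0,0]
    - [0.005,0.0005,0.002,0.0045,0,0,0]
    - [0.005,0.0005,0.0027,0.0045,0,0,0]
    - [0.005,0.0005,0.0034,0.0045,0,0,0]
    - [0.005,0.0012,0.0034,0.0045,0,0,0]
    - [0.005,0.002,0.0034,0.0045,0,0,0]
    - [0.005,0.002,0.0027,0.0045,0,0,0]
    - [0.005,0.002,0.002,0.0045,0,0,0]
    - [0.005,0.002,0.0013,0.0045,0,0,0]
    - [0.005,0.002,0.0005,0.0045,0,0,0]

```text
clock: 13.48
tcp_pos: [0.4976, -0.189, 0.1975]
orientation: [0.984, -0.177, -0.0, 0.0]
wrist_force: [-0.2, -0.4, -3.5]
width: 0.0129
```

```bash
python3 st.py
```

```text
t 13.47 p [ 0.4976 -0.189   0.1975] yawY 249.59 tilt [-0.0002 -0.0006] F [-0.2 -0.4 -3.5] T [-0.38  0.24 -0.13] w 0.0129 q [-0.07  0.25 -0.06  0.   -1.27  1.28]
K [ 0.5767 -0.2259  0.0846] tool F [-0.   0.4  3.5] T [-0.43 -0.09  0.13]
```

Request:
servo_tool:
  increments:
    - [0.005,0,0.0002,0.0015,0,0,0]
    - [0.005,0,0.0002,0.003,0,0,0]
    - [0.005,0,0.0002,0.0045,0,0,0]
    - [0.005,0,0.0002,0.006,0,0,0]
    - [0.005,0,0.0002,0.006,0,0,0]

```text
clock: 14.1
tcp_pos: [0.4975, -0.1892, 0.1914]
orientation: [0.984, -0.177, -0.0, 0.0]
wrist_force: [0.2, 0.2, -3.9]
width: 0.013
```

```bash
python3 st.py
```

```text
t 14.1 p [ 0.4975 -0.1892  0.1914] yawY 249.58 tilt [-0.0004 -0.0005] F [ 0.2  0.2 -3.9] T [0.04 0.01 0.03] w 0.013 q [-0.07  0.25 -0.07  0.   -1.26  1.28]
K [ 0.5766 -0.2261  0.0785] tool F [ 0.1 -0.3  3.9] T [ 0.03 -0.02 -0.03]
```

Request:
servo_tool:
  increments:
    - [0.005,0,0,0.003,0,0,0]
    - [0.005,0,0,0.006,0,0,0]
    - [0.005,0,0,0.009,0,0,0]
    - [0.005,0,0,0.012,0,0,0]
    - [0.005,0,0,0.014,0,0,0]
    - [0.005,0,0,0.0155,0,0,0]
    - [0.005,0,0,0.0165,0,0,0]
    - [0.005,0,0,0.0165,0,0,0]

```text
clock: 15.1
tcp_pos: [0.4974, -0.1892, 0.1757]
orientation: [0.984, -0.177, 0.0, 0.0]
wrist_force: [-4.3, 2.0, 5.0]
width: 0.013
```

```bash
python3 st.py; python3 look.py f
```

```text
t 15.1 p [ 0.4974 -0.1892  0.1757] yawY 249.6 tilt [ 0.0002 -0.0009] F [-4.3  2.   5. ] T [0.73 1.35 0.02] w 0.013 q [-0.07  0.26 -0.1   0.   -1.22  1.28]
K [ 0.5765 -0.2261  0.0628] tool F [-4.7 -0.3 -5. ] T [ 0.22 -1.52 -0.02]
t 15.1 p [ 0.4974 -0.1892  0.1757] yawY 249.6 tilt [ 0.0002 -0.0009] F [-4.3  2.   5. ] T [0.73 1.35 0.02] w 0.013 q [-0.07  0.26 -0.1   0.   -1.22  1.28]
knuckle_low pred [ 0.5765 -0.2261  0.0628]
top [[302.0, 215.0], [288.0, 227.0], [247.0, 267.0], [235.0, 278.0]]
side [[283.0, 199.0], [281.0, 238.0], [277.0, 363.0], [275.0, 400.0]]
```

View pics/side_f.png

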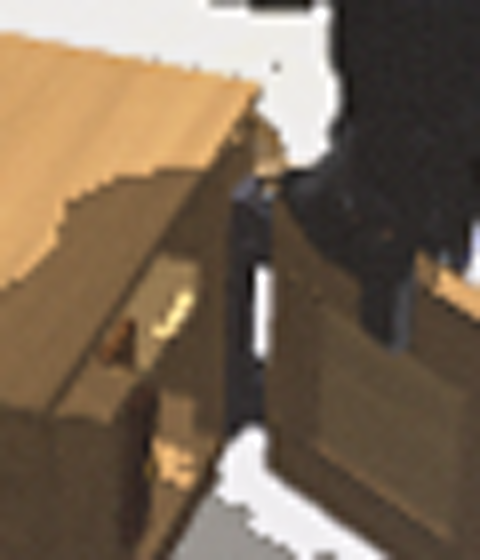

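Request:
servo_tool:
  increments:
    - [0.005,0,0,0,0,0,0]
    - [0.005,0.0009,-0.0076,0,0,0,5]
    - [0.005,0.0025,-0.015,0,0,0,10]
    - [0.005,0.0048,-0.0223,0,0,0,15]
    - [0.005,0.0076,-0.0293,0,0,0,20]
    - [0.005,0.0111,-0.0361,0,0,0,25]
    - [0.005,0.0152,-0.0426,0,0,0,30]
    - [0.005,0.0197,-0.0486,0,0,0,35]
    - [0.005,0.0197,-0.0486,0,0,0,35]

```text
clock: 16.62
tcp_pos: [0.5335, -0.1507, 0.1756]
orientation: [0.886, -0.464, 0.001, 0.001]
wrist_force: [-0.6, -1.2, -1.0]
width: 0.0133
```

```bash
python3 st.py; python3 look.py g
```

```text
t 16.62 p [ 0.5335 -0.1507  0.1756] yawY 214.66 tilt [ 0.0008 -0.0016] F [-0.6 -1.2 -1. ] T [-0.55 -0.08 -0.1 ] w 0.0133 q [ 0.01  0.3  -0.04  0.   -1.23  0.6 ]
K [ 0.5772 -0.2263  0.0627] tool F [0.6 1.2 1. ] T [-0.25  0.5   0.1 ]
t 16.62 p [ 0.5335 -0.1507  0.1756] yawY 214.66 tilt [ 0.0008 -0.0016] F [-0.6 -1.2 -1. ] T [-0.55 -0.08 -0.1 ] w 0.0133 q [ 0.01  0.3  -0.04  0.   -1.23  0.6 ]
knuckle_low pred [ 0.5772 -0.2263  0.0627]
top [[302.0, 212.0], [289.0, 225.0], [248.0, 264.0], [236.0, 276.0]]
side [[282.0, 198.0], [280.0, 238.0], [275.0, 362.0], [274.0, 399.0]]
```

View pics/side_g.png

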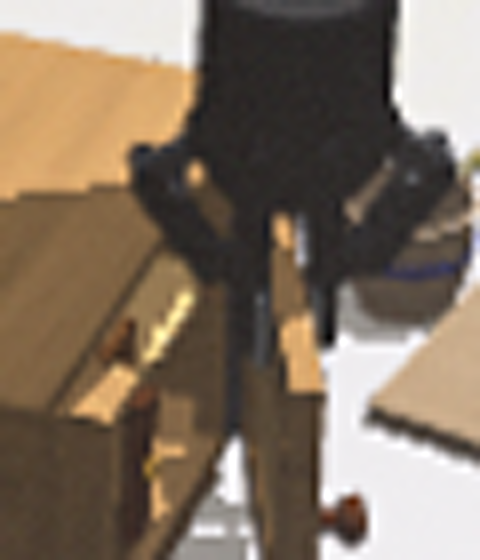

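Request:
servo_tool:
  increments:
    - [0.032,0,0,0,0,0,0]
    - [0.032,0,0,0,0,0,0]
    - [0.032,0,0,0,0,0,0]
    - [0.032,0,0,-0.01,0,0,0]
    - [0.032,0,0,-0.03,0,0,0]
    - [0.032,0,0,-0.055,0,0,0]
    - [0.032,0,0,-0.075,0,0,0]
    - [0.032,0,0,-0.075,0,0,0]

```text
clock: 18.02
tcp_pos: [0.5338, -0.1507, 0.2531]
orientation: [0.885, -0.465, 0.003, -0.001]
wrist_force: [-0.1, -0.9, 0.6]
width: 0.032
```

```bash
python3 st.py; python3 look.py h
```

```text
t 18.02 p [ 0.5338 -0.1507  0.2531] yawY 214.62 tilt [ 0.0051 -0.0013] F [-0.1 -0.9  0.6] T [ 0.07 -0.04  0.03] w 0.032 q [ 0.01  0.26  0.11  0.   -1.41  0.6 ]
K [ 0.5774 -0.2263  0.1402] tool F [ 0.7  0.6 -0.6] T [ 0.07 -0.04 -0.03]
t 18.02 p [ 0.5338 -0.1507  0.2531] yawY 214.62 tilt [ 0.0051 -0.0013] F [-0.1 -0.9  0.6] T [ 0.07 -0.04  0.03] w 0.032 q [ 0.01  0.26  0.11  0.   -1.41  0.6 ]
knuckle_low pred [ 0.5774 -0.2263  0.1402]
top [[358.0, 157.0], [343.0, 171.0], [297.0, 216.0], [284.0, 229.0]]
side [[287.0, 37.0], [286.0, 80.0], [281.0, 213.0], [279.0, 253.0]]
```

View pics/side_h.png

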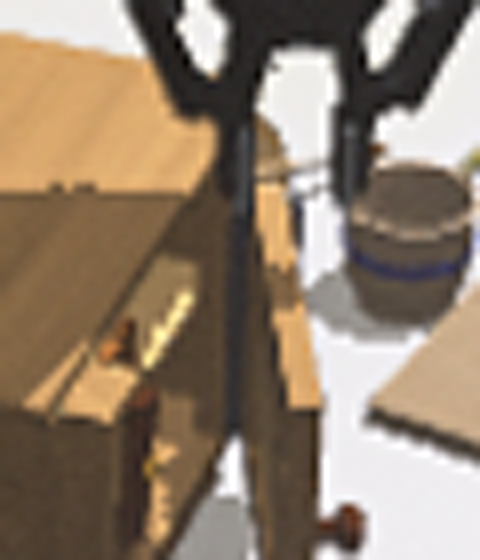

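Request:
servo_tool:
  increments:
    - [0.0,-0.02,0.03,0,0,0,0]
    - [0.0,-0.035,0.05,0,0,0,0]
    - [0.0,-0.035,0.05,0.0,0,0,0]
    - [0.0,-0.035,0.05,0.03,0,0,0]
    - [0.0,-0.035,0.05,0.065,0,0,0]
    - [0.0,-0.035,0.05,0.085,0,0,0]
    - [0.0,-0.035,0.05,0.085,0,0,0]

```text
clock: 19.3
tcp_pos: [0.471, -0.1501, 0.1636]
orientation: [0.885, -0.465, -0.002, 0.001]
wrist_force: [0.5, -0.7, 0.3]
width: -0.0001
```

```bash
python3 st.py; python3 look.py i
```

```text
t 19.3 p [ 0.471  -0.1501  0.1636] yawY 214.61 tilt [-0.0043 -0.0005] F [ 0.5 -0.7  0.3] T [0.03 0.02 0.  ] w -0.0001 q [ 0.01  0.2  -0.21  0.   -1.17  0.59]
K [ 0.5146 -0.2257  0.0507] tool F [ 0.9  0.  -0.3] T [ 0.   -0.04 -0.  ]
t 19.3 p [ 0.471  -0.1501  0.1636] yawY 214.61 tilt [-0.0043 -0.0005] F [ 0.5 -0.7  0.3] T [0.03 0.02 0.  ] w -0.0001 q [ 0.01  0.2  -0.21  0.   -1.17  0.59]
knuckle_low pred [ 0.5146 -0.2257  0.0507]
top [[293.0, 476.0], [280.0, 485.0], [239.0, 512.0], [228.0, 520.0]]
side [[413.0, 265.0], [410.0, 304.0], [401.0, 428.0], [399.0, 465.0]]
```

View pics/side_i.png

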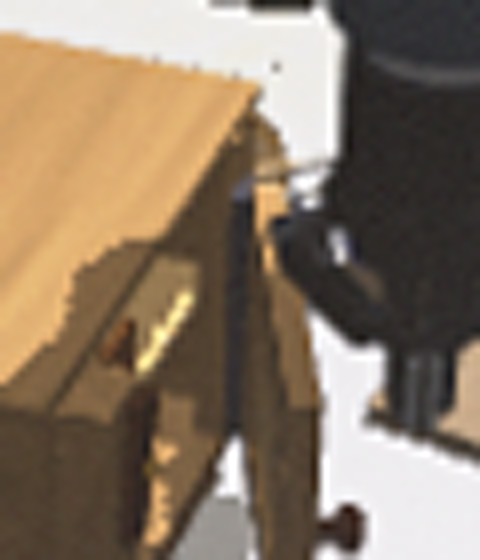

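Request:
servo_tool:
  increments:
    - [0.0,0,0.01,-0.03,0,0,-9]
    - [0.0,0,0.02,-0.045,0,0,-19]
    - [0.0,0,0.02,-0.045,0,0,-29]
    - [0.0,0,0.02,-0.045,0,0,-39]
    - [0.0,0,0.02,-0.045,0,0,-49]
    - [0.0,0,0.02,-0.045,0,0,-59]
    - [0.0,0,0.02,-0.045,0,0,-64.6]
    - [0.0,0,0.02,-0.045,0,0,-64.6]

```text
clock: 20.7
tcp_pos: [0.4555, -0.1615, 0.2111]
orientation: [0.997, 0.08, 0.001, 0.0]
wrist_force: [-0.2, -0.3, 0.3]
width: -0.0002
```

```bash
python3 st.py; python3 - <<'E'
from h import *
H=np.array([.5768,-.2262]); o=bot.observe(); Y=R.from_quat(o['orientation']).as_matrix()
def door(a,r,n): # angle open deg, r along from hinge, n front offset from axis line
    t=np.radians(9.2+a); ydir=np.array([-np.sin(t),np.cos(t)]); xd=np.array([np.cos(t),np.sin(t)])
    return H+r*ydir-n*xd
for a in (25.4,15,8,0):
    p=door(a,.122,.012); d=np.append(p,0)-o['tcp_pos']; d[2]=.175-o['tcp_pos'][2]
    print(a,p.round(4),(Y.T@d*1000).round(1))
E
```

```text
t 20.7 p [ 0.4555 -0.1615  0.2111] yawY 279.17 tilt [ 0.0013 -0.0007] F [-0.2 -0.3  0.3] T [ 0.01  0.05 -0.01] w -0.0002 q [-0.02  0.14 -0.15  0.   -1.28  1.75]
K [ 0.5425 -0.1546  0.0982] tool F [-0.3  0.2 -0.3] T [ 0.02 -0.05  0.01]
25.4 [ 0.4976 -0.1326] [ 46.2 -21.9  36.1]
15 [ 0.5158 -0.1198] [ 66.2 -31.6  36.1]
8 [ 0.5293 -0.1132] [ 80.5 -36.   36.1]
0 [ 0.5454 -0.1077] [ 97.3 -38.8  36.2]
```

Request:
servo_tool:
  increments:
    - [0.0,0.01,-0.022,0.015,0,0,0]
    - [0.0,0.015,-0.022,0.036,0,0,0]
    - [0.0,0.03,-0.022,0.036,0,0,0]
    - [0.0,0.046,-0.022,0.036,0,0,0]
    - [0.0,0.056,-0.027,0.036,0,0,0]
    - [0.0,0.066,-0.032,0.036,0,0,0]
    - [0.0,0.074,-0.034,0.036,0,0,0]
    - [0.0,0.081,-0.036,0.036,0,0,0]
    - [0.0,0.087,-0.038,0.036,0,0,0]
    - [0.0,0.092,-0.039,0.036,0,0,0]
    - [0.0,0.096,-0.039,0.036,0,0,0]
    - [0.0,0.098,-0.039,0.036,0,0,0]

```text
clock: 22.2
tcp_pos: [0.5451, -0.1075, 0.1747]
orientation: [0.997, 0.08, -0.001, 0.0]
wrist_force: [-7.1, 0.0, 2.2]
width: -0.0
```

```bash
python3 st.py; sed -i 's/(300,125,360,195),8/(270,130,345,210),8/' look.py; python3 look.py j
```

```text
t 22.2 p [ 0.5451 -0.1075  0.1747] yawY 279.15 tilt [-0.0016 -0.0008] F [-7.1  0.   2.2] T [-0.07  2.34  0.02] w -0.0 q [ 0.09  0.3  -0.03  0.   -1.23  1.64]
K [ 0.6321 -0.1006  0.0618] tool F [-7.  -1.1 -2.1] T [ 0.3  -2.32 -0.02]
t 22.2 p [ 0.5451 -0.1075  0.1747] yawY 279.15 tilt [-0.0016 -0.0008] F [-7.1  0.   2.2] T [-0.07  2.34  0.02] w -0.0 q [ 0.09  0.3  -0.03  0.   -1.23  1.64]
knuckle_low pred [ 0.6321 -0.1006  0.0618]
top [[-218.0, -20.0], [-224.0, -4.0], [-241.0, 46.0], [-246.0, 60.0]]
side [[255.0, 270.0], [256.0, 310.0], [259.0, 437.0], [260.0, 474.0]]
```

View pics/side_j.png

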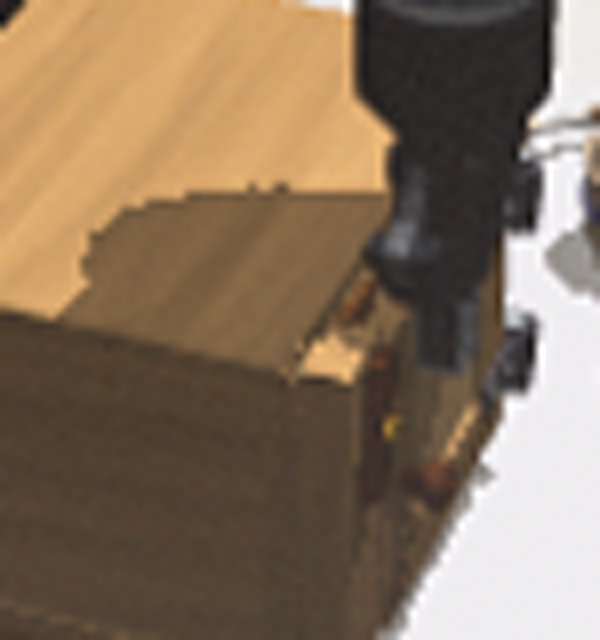

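Request:
servo_tool:
  increments:
    - [0.0,0.002,0,0,0,0,0]
    - [0.0,0.003,0,0,0,0,0]
    - [0.0,0.003,0,0,0,0,0]

```text
clock: 22.98
tcp_pos: [0.5452, -0.1076, 0.1747]
orientation: [0.997, 0.08, -0.003, 0.0]
wrist_force: [-12.8, 0.4, 6.9]
width: -0.0003
```

```bash
python3 st.py
```

```text
t 22.98 p [ 0.5452 -0.1076  0.1747] yawY 279.13 tilt [-0.0067 -0.0013] F [-12.8   0.4   6.9] T [0.04 4.3  0.09] w -0.0003 q [ 0.09  0.31 -0.03  0.   -1.24  1.64]
K [ 0.6322 -0.1007  0.0618] tool F [-12.7  -2.4  -6.8] T [ 0.73 -4.24 -0.1 ]
```

Request:
servo_tool:
  increments:
    - [0.0,-0.02,0,0,0,0.4,0]
    - [0.0,-0.05,0.02,0,0,0.4,0]
    - [0.0,-0.08,0.06,0,0,0.4,0]
    - [0.0,-0.09,0.09,0,0,0.4,0]
    - [0.0,-0.09,0.09,0,0,0.4,0]

```text
clock: 23.6
tcp_pos: [0.4713, -0.2125, 0.1761]
orientation: [0.997, 0.078, 0.002, 0.001]
wrist_force: [-0.5, -0.1, -0.6]
width: -0.0001
```

```bash
sed -i 's/(365,170,415,210),12/(305,160,405,210),7/' look.py;  python3 look.py k
```

```text
t 23.6 p [ 0.4713 -0.2125  0.1761] yawY 278.99 tilt [ 0.0037 -0.0011] F [-0.5 -0.1 -0.6] T [-0.02 -0.01  0.02] w -0.0001 q [-0.12  0.23 -0.14  0.   -1.2   1.85]
knuckle_low pred [ 0.5583 -0.2059  0.0632]
top [[547.0, 238.0], [540.0, 245.0], [518.0, 266.0], [512.0, 272.0]]
side [[539.0, 193.0], [537.0, 233.0], [532.0, 358.0], [530.0, 395.0]]
```

View pics/side_k.png

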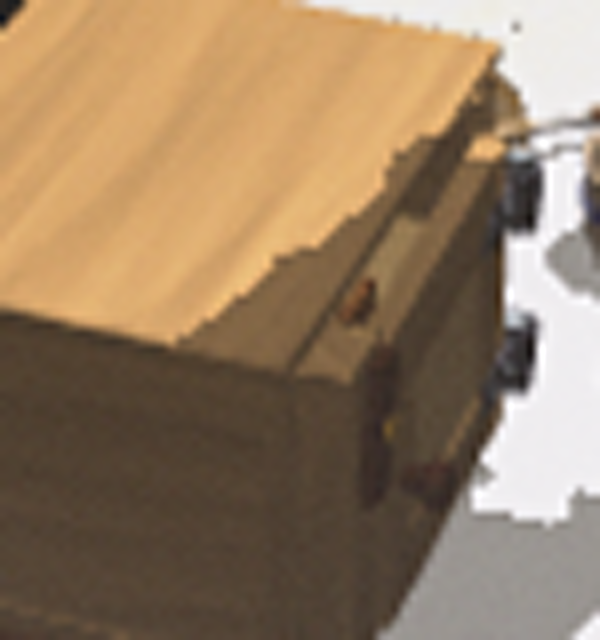

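View pics/top_k.png

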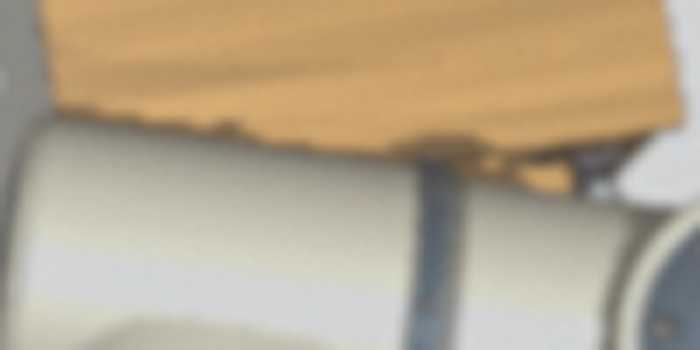

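```bash
python3 - <<'E'
from h import *
r=cams.read_camera('top'); s=cams.read_camera('side')
def tri(a,b):
    o1,d1=ray(r,a); o2,d2=ray(s,b); A=np.c_[d1,-d2]; t=np.linalg.lstsq(A,o2-o1,rcond=None)[0]
    p,q=o1+t[0]*d1,o2+t[1]*d2; return (p+q)/2,np.linalg.norm(p-q)
H=np.array([.5768,-.2262]); c,sn=np.cos(np.radians(9.2)),np.sin(np.radians(9.2))
C=np.array([.678,-.1150])
def cup(p): d=p[:2]-C; return np.array([c*d[0]+sn*d[1],-sn*d[0]+c*d[1],p[2]])
print('hinge cup',cup(np.append(H,.06)))
for n,a,b in (('red',(336.7,190),(315,167)),): p,e=tri(a,b); print(n,p,e,cup(p))
# button screw: side px
for n,uv in (('screw',(390,428)),('bartop',(380,345)),('barbot',(372,505))):
    u=np.array(uv)/8+[270,130]-.5; 
    # intersect with plane cup x=-.131
    o,d=ray(s,u); nn=np.array([c,sn,0]); t=((-.131+nn[:2]@C)-nn@o)/(nn@d); p=o+t*d; print(n,p.round(4),cup(p).round(4))
E
```

```text
hinge cup [-0.11767698 -0.09358958  0.06      ]
red [ 0.56335517 -0.07161035  0.19387141] 0.0022988265939599124 [-0.10623288  0.06116105  0.19387141]
screw [ 0.5324 -0.0356  0.1679] [-0.131   0.1016  0.1679]
bartop [ 0.5306 -0.0244  0.2144] [-0.131   0.113   0.2144]
barbot [ 0.5294 -0.0168  0.1448] [-0.131   0.1207  0.1448]
```

```bash
python3 - <<'E'
from h import *
o=state()
b=np.array([.5452,-.1076]);yd=np.array([-.16,.987]);xd=np.array([.987,.16])
for n,y,x,z in (('pre',.107,-.04,.245),('above',.107,-.005,.245),('start',.107,-.005,.2015)):
    inc(o,[*(b+y*yd+x*xd),z],279.2)
E
```

```text
t 24.1 p [ 0.4708 -0.2103  0.1753] yawY 279.17 tilt [ 0.0004 -0.0002] F [-0.2  0.3  0.7] T [0.02 0.01 0.03] w -0.0 q [-0.12  0.23 -0.14  0.   -1.21  1.85]
INC mm [  49.8 -196.5  -69.7] deg [ 0.01 -0.02 -0.03]
INC mm [  84.8 -196.5  -69.7] deg [ 0.01 -0.02 -0.03]
INC mm [  84.7 -196.5  -26.2] deg [ 0.01 -0.02 -0.03]
```

Request:
servo_tool:
  increments:
    - [0.0,0,-0.01,-0.03,0,0,0]
    - [0.0,0.01,-0.05,-0.06,0,0,0]
    - [0.0,0.03,-0.1,-0.07,0,0,0]
    - [0.0,0.05,-0.15,-0.07,0,0,0]
    - [0.0,0.05,-0.1965,-0.07,0,0,0]
    - [0.0,0.075,-0.1965,-0.07,0,0,0]
    - [0.0,0.0847,-0.1965,-0.06,0,0,0]
    - [0.0,0.0847,-0.1965,-0.04,0,0,0]
    - [0.0,0.0847,-0.1965,-0.0262,0,0,0]
    - [0.0,0.0847,-0.1965,-0.0262,0,0,0]

```text
clock: 25.35
tcp_pos: [0.5222, -0.0034, 0.2002]
orientation: [0.997, 0.08, -0.001, 0.0]
wrist_force: [0.3, -0.5, -0.6]
width: 0.0002
```

```bash
python3 st.py;  python3 look.py l
```

```text
t 25.35 p [ 0.5222 -0.0034  0.2002] yawY 279.13 tilt [-0.0025 -0.0008] F [ 0.3 -0.5 -0.6] T [-0.07  0.01  0.01] w 0.0002 q [ 0.29  0.23 -0.07  0.   -1.27  1.44]
K [0.6092 0.0035 0.0873] tool F [0.3 0.6 0.6] T [-0.07 -0.02 -0.01]
t 25.35 p [ 0.5222 -0.0034  0.2002] yawY 279.13 tilt [-0.0025 -0.0008] F [ 0.3 -0.5 -0.6] T [-0.07  0.01  0.01] w 0.0002 q [ 0.29  0.23 -0.07  0.   -1.27  1.44]
knuckle_low pred [0.6092 0.0035 0.0873]
top [[40.0, 97.0], [41.0, 106.0], [42.0, 134.0], [43.0, 142.0]]
side [[161.0, 369.0], [163.0, 411.0], [169.0, 544.0], [171.0, 583.0]]
```

View pics/side_l.png

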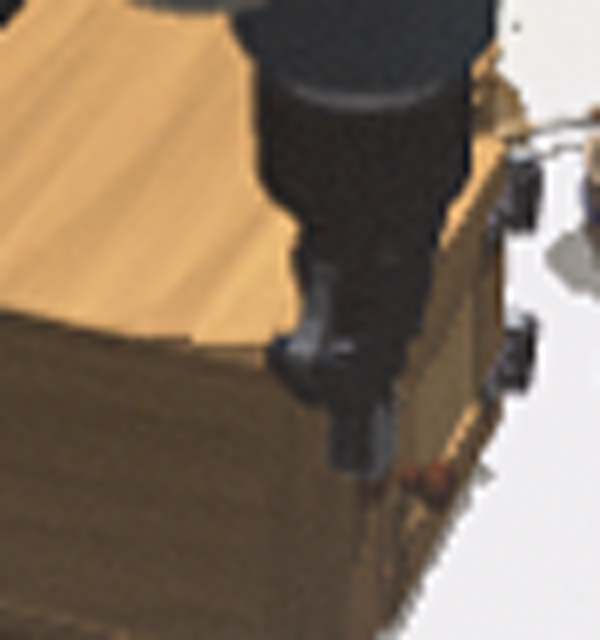

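Request:
servo_tool:
  increments:
    - [0.0,0,0.006,-0.001,0,0,0]
    - [0.0,0,0.012,-0.001,0,0,0]
    - [0.0,0,0.018,-0.001,0,0,0]
    - [0.0,0,0.024,-0.001,0,0,0]
    - [0.0,0,0.03,-0.001,0,0,0]
    - [0.0,0,0.036,-0.001,0,0,0]
    - [0.0,0,0.042,-0.001,0,0,0]
    - [0.0,0,0.048,-0.001,0,0,0]
    - [0.0,0,0.052,-0.001,0,0,0]
    - [0.0,0,0.052,-0.001,0,0,0]

```text
clock: 27.0
tcp_pos: [0.5317, -0.0548, 0.2031]
orientation: [0.997, 0.08, 0.001, 0.0]
wrist_force: [-0.4, 0.6, 0.8]
width: 0.0002
```

```bash
python3 look.py m
```

```text
t 27.0 p [ 0.5317 -0.0548  0.2031] yawY 279.15 tilt [ 0.0014 -0.0008] F [-0.4  0.6  0.8] T [-0.06 -0.03  0.  ] w 0.0002 q [ 0.19  0.25 -0.04  0.   -1.28  1.54]
knuckle_low pred [ 0.6187 -0.0479  0.0902]
top [[167.0, 74.0], [166.0, 84.0], [162.0, 113.0], [160.0, 121.0]]
side [[212.0, 287.0], [213.0, 329.0], [218.0, 460.0], [219.0, 499.0]]
```

View pics/side_m.png

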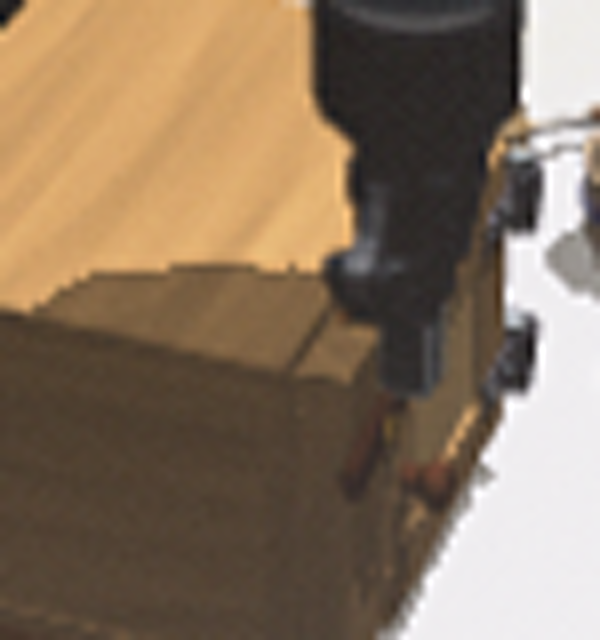

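Request:
servo_tool:
  increments:
    - [0.0,0,0.004,0.001,0,0,0]
    - [0.0,0,0.008,0.002,0,0,0]
    - [0.0,0,0.011,0.003,0,0,0]
    - [0.0,0,0.011,0.0042,0,0,0]
    - [0.0,0,0.011,0.0042,0,0,0]
    - [0.0,0,0.011,0.0042,0,0,0]

```text
clock: 28.15
tcp_pos: [0.5333, -0.0652, 0.1988]
orientation: [0.997, 0.08, 0.001, 0.0]
wrist_force: [0.5, -1.1, 2.1]
width: 0.0001
```

```bash
python3 look.py n
```

```text
t 28.15 p [ 0.5333 -0.0652  0.1988] yawY 279.18 tilt [ 0.0012 -0.0005] F [ 0.5 -1.1  2.1] T [-0.42 -0.03 -0.04] w 0.0001 q [ 0.17  0.25 -0.04  0.   -1.27  1.56]
knuckle_low pred [ 0.6203 -0.0582  0.0859]
top [[192.0, 73.0], [191.0, 83.0], [185.0, 111.0], [184.0, 120.0]]
side [[223.0, 281.0], [224.0, 323.0], [228.0, 454.0], [229.0, 492.0]]
```

View pics/side_n.png

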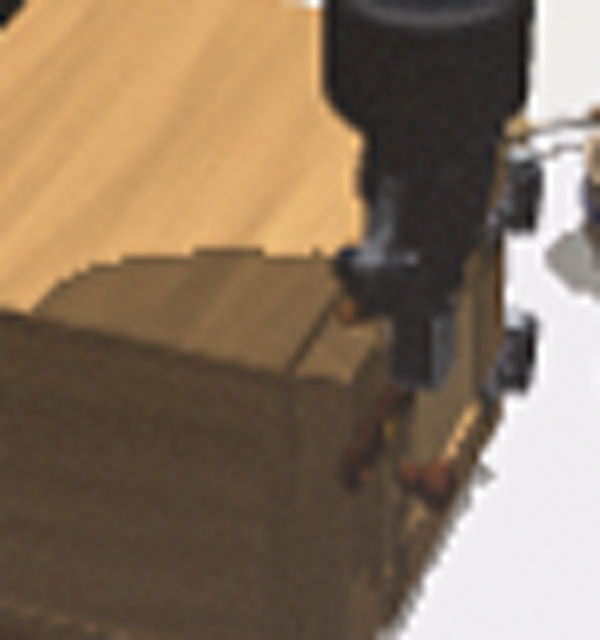

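```bash
cat > ang.py <<'E'
from h import *
s=cams.read_camera('side')
c,sn=np.cos(np.radians(9.2)),np.sin(np.radians(9.2))
p0=np.array([.5324,-.0356]); 
for a in (0,50,60,70,80,90):
    t=np.radians(a); out=[]
    for k in (-.032,.032):
        P=np.array([p0[0]-sn*(-k*np.sin(t)),p0[1]+c*(-k*np.sin(t)),.166+k*np.cos(t)])
        out.append(((proj(s,P)[0]+.5-[270,130])*8).round(0))
    print(a,out)
E
python3 ang.py
```

```text
0 [array([389., 498.]), array([391., 364.])]
50 [array([367., 512.]), array([413., 352.])]
60 [array([364., 508.]), array([416., 357.])]
70 [array([362., 501.]), array([418., 365.])]
80 [array([360., 492.]), array([419., 374.])]
90 [array([360., 481.]), array([419., 385.])]
```

Request:
servo_tool:
  increments:
    - [0.0,0,0.004,0,0,0,0]
    - [0.0,0,0.008,0,0,0,0]
    - [0.0,0,0.009,0,0,0,0]
    - [0.0,0,0.009,0.001,0,0,0]
    - [0.0,0,0.009,0.001,0,0,0]

```text
clock: 29.22
tcp_pos: [0.5347, -0.0742, 0.1978]
orientation: [0.997, 0.08, 0.001, 0.0]
wrist_force: [0.1, -1.2, 0.5]
width: -0.0001
```

```bash
python3 look.py o
```

```text
t 29.23 p [ 0.5347 -0.0742  0.1978] yawY 279.18 tilt [ 0.0011 -0.0007] F [ 0.1 -1.2  0.5] T [-0.29 -0.02  0.  ] w -0.0001 q [ 0.15  0.26 -0.04  0.   -1.27  1.58]
knuckle_low pred [ 0.6217 -0.0672  0.0849]
top [[214.0, 71.0], [212.0, 80.0], [206.0, 109.0], [204.0, 117.0]]
side [[232.0, 271.0], [233.0, 313.0], [237.0, 443.0], [238.0, 481.0]]
```

View pics/side_o.png

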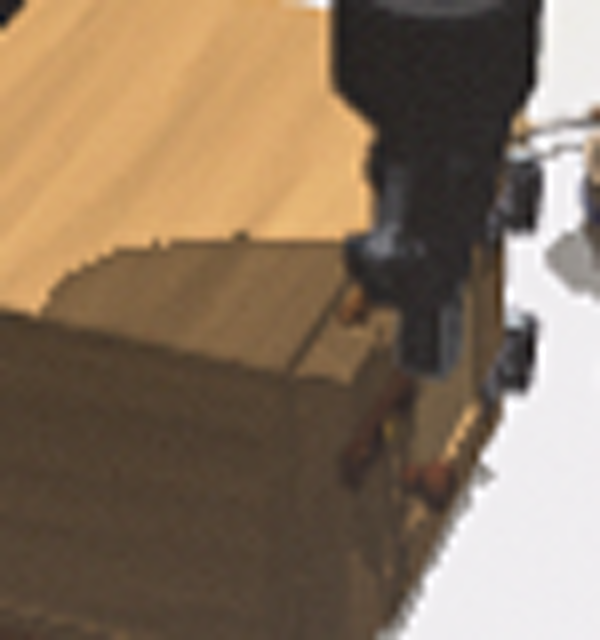

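Request:
servo_tool:
  increments:
    - [0.0,0,-0.001,-0.02,0,0,0]
    - [0.0,-0.02,0,-0.05,0,0,0]
    - [0.0,-0.06,0.03,-0.07,0,0,0]
    - [0.0,-0.1,0.08,-0.07,0,0,0]
    - [0.0,-0.12,0.12,-0.07,0,0,0]
    - [0.0,-0.12,0.12,-0.07,0,0,0]

```text
clock: 30.38
tcp_pos: [0.4341, -0.2134, 0.2677]
orientation: [0.997, 0.078, 0.0, 0.0]
wrist_force: [0.4, 0.5, 0.9]
width: 0.0003
```

```bash
python3 look.py p
```

```text
t 30.38 p [ 0.4341 -0.2134  0.2677] yawY 278.96 tilt [ 0.0009 -0.0001] F [0.4 0.5 0.9] T [ 0.04 -0.02  0.01] w 0.0003 q [-0.13  0.12 -0.03 -0.   -1.42  1.86]
knuckle_low pred [ 0.5211 -0.2068  0.1548]
top [[586.0, 300.0], [577.0, 306.0], [552.0, 326.0], [545.0, 332.0]]
side [[632.0, 23.0], [629.0, 67.0], [621.0, 204.0], [618.0, 244.0]]
```

View pics/side_p.png

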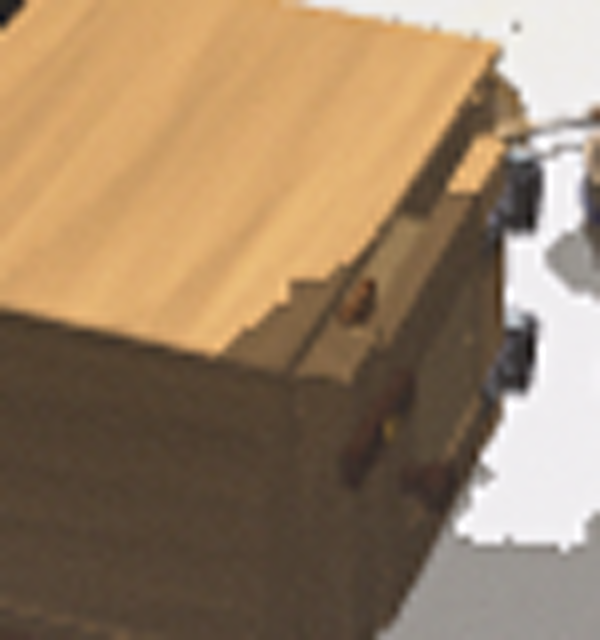

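```bash
python3 - <<'E'
from h import *
im=np.mean([cams.read_camera('side')['img'].astype(float) for _ in range(6)],0); s=cams.read_camera('side')
x0,y0,x1,y1=304,168,330,198
c=np.clip(im[y0:y1,x0:x1],0,255).astype(np.uint8)
big=cv2.resize(c,None,fx=20,fy=20,interpolation=cv2.INTER_CUBIC)
cv2.imwrite('pics/btn.png',cv2.convertScaleAbs(big[:,:,::-1],alpha=1.8))
E
```

```text
(no output)
```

View pics/btn.png

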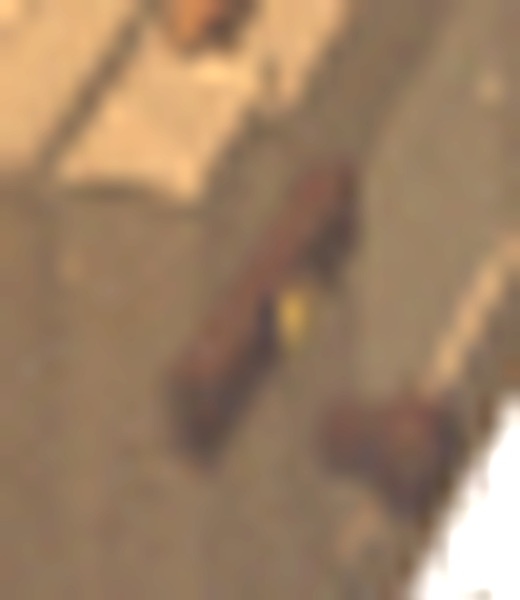

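```bash
python3 - <<'E'
from h import *
s=cams.read_camera('side')
H=np.array([.5768,-.2262]);yd=np.array([-.16,.987]);xd=np.array([.987,.16])
def px(P): return ((proj(s,P)[0]+.5-[304,168])*20).round(0)
for z in (.188,.165,.12):
  print(z,'door edge',px([*(H+.162*yd),z]),'jamb y82',px([*(H+.177*yd-.002*xd),z]),'y116',px([*(H+.211*yd-.002*xd),z]))
for y in (.194,.19,.185): print('screw if',y,px([*(H+y*yd-.014*xd),.165]),'end',px([*(H+(y-.032)*yd-.011*xd),.165]),'other',px([*(H+(y+.032)*yd-.011*xd),.165]))
print('knob',px([*(H+.145*yd-.021*xd),.110]))
E
```

```text
0.188 door edge [291.  64.] jamb y82 [268. 120.] y116 [188. 246.]
0.165 door edge [290. 184.] jamb y82 [268. 241.] y116 [188. 368.]
0.12 door edge [288. 413.] jamb y82 [266. 471.] y116 [189. 599.]
screw if 0.194 [302. 322.] end [356. 199.] other [208. 439.]
screw if 0.19 [311. 307.] end [365. 185.] other [218. 424.]
screw if 0.185 [323. 288.] end [376. 167.] other [230. 405.]
knob [448. 429.]
```

Request:
servo_tool:
  increments:
    - [0.0,-0.04,0.03,-0.03,0,0,0]
    - [0.0,-0.09,0.07,-0.06,0,0,0]
    - [0.0,-0.11,0.12,-0.06,0,0,0]
    - [0.0,-0.11,0.17,-0.06,0,0,0]
    - [0.0,-0.11,0.2,-0.06,0,0,0]
    - [0.0,-0.11,0.2,-0.06,0,0,0]

```text
clock: 31.92
tcp_pos: [0.3584, -0.428, 0.3262]
orientation: [0.997, 0.079, -0.0, -0.001]
wrist_force: [-0.1, 0.7, -0.2]
width: -0.0002
```

```bash
python3 - <<'E'
from h import *
state(); snap('top','pics/topz.png'); s=snap('side','pics/sidez.png')
t=cv2.imread('pics/topz.png'); cv2.imwrite('pics/topz2.png',cv2.resize(t[75:305,160:560],None,fx=2,fy=2))
a=cv2.imread('pics/top0.png').astype(int); d=np.abs(t.astype(int)-a).max(2)[80:295,170:400]
cv2.imwrite('pics/tz3.png',cv2.resize(t[100:210,295:415],None,fx=6,fy=6,interpolation=cv2.INTER_CUBIC))
E
```

```text
t 31.93 p [ 0.3584 -0.428   0.3262] yawY 279.04 tilt [-0.0009  0.0012] F [-0.1  0.7 -0.2] T [ 0.05 -0.    0.03] w -0.0002 q [-0.59  0.26  0.3  -0.   -1.6   2.32]
```

View pics/topz2.png

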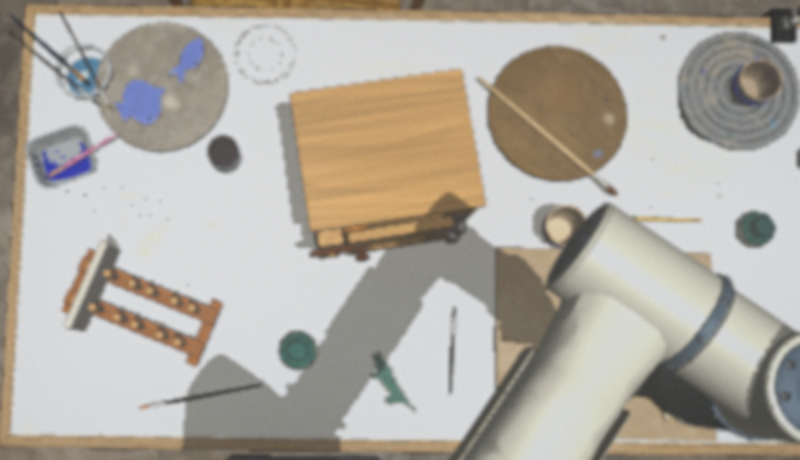

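View pics/tz3.png

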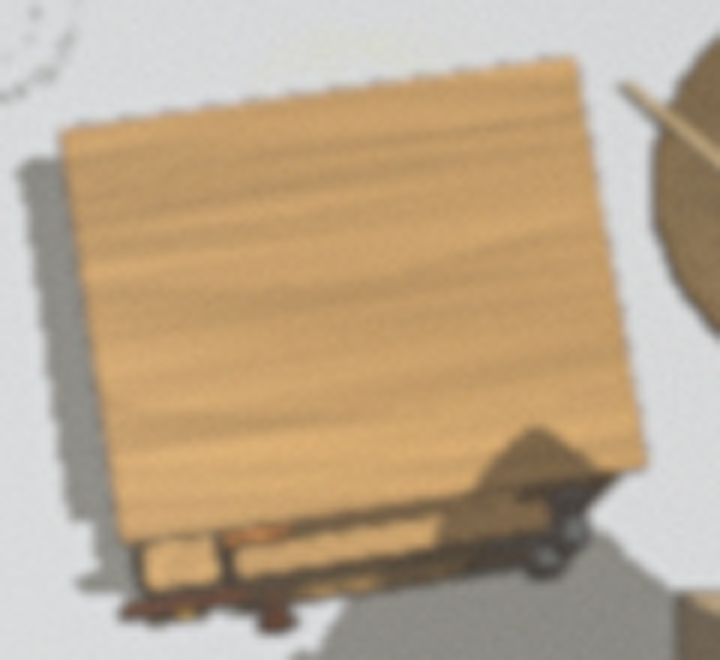

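View pics/sidez.png

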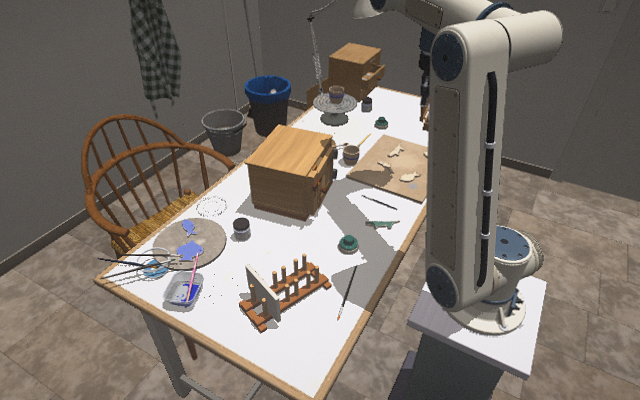

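```bash
python3 -c "
from station import workorder
print(workorder.close_job())"
```

```text
the job is handed in; nothing more can be done
None
```

The door is on both hinge pins, shut against its stop, and the wooden button is turned across it. I handed the job in at about 32 s on the robot clock; no verdict was reported.

**What I did**
- **Hanging:** I gripped the door at mid-rail and lifted it out of the rack. I brought it in sideways to the pins and found them by pressing lightly and searching. The axis was near (0.577, -0.226).
- **Seating:** I lowered it until it came to rest with the lower knuckle at about 63 mm, which is the shoulder height.
- **Shutting:** I swung it to about 25° open, released it, and pushed it shut with closed fingers. With a firmer push (about 13 N) it moved no further.
- **Button:** I swept its upper end over and pressed it down.

**Last checks**
- **Door:** It looks flush in both camera views.
- **Button:** It is roughly level, at about 90–95° by the slope in the picture and the fingertip height. It reaches past the jamb onto the door. My projections put that overlap at only a few millimetres, so I could not measure it exactly.
- **Other items:** The kiln shelf, timer, cup and jar look unmoved by eye. I did not compare their positions numerically.
- **Arm:** It is clear of everything, and the wrist force reads about zero.

**Where measurements disagreed**
- The two cameras differed by 3–5 mm on where the pins are. The first tries, about 2 mm off, rested on the pin tips with 10–13 N at the wrist before the search found them.
- The first button sweep left the bar part-way, so I pushed it further in two short moves.

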